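# Close up the tin warmer and set its heat

## Robot

A 6-joint arm with a two-finger parallel gripper is mounted at the origin on a cart in front of the work surface, level with it; the furniture and walls round the work are solid. World frame = base frame: x ahead of the robot, y to its left, z up, the work surface at z = 0. Lengths are in m, angles in degrees, forces in N, time in s.
With the tool pointing down it reaches from about 0.35 to 0.875 m from the base axis. Payload 4.2 kg.
Tool frame: the origin (TCP) lies on the centre line of the jaws, within the pads' length; the fingertips stand 25 mm ahead of it and the grasp point (between the pads) lies 6 mm ahead of it; z points along the fingers, y is the line along which they close (so a half turn about z gives the same grasp; the last joint's range is limited). The gripper opens to 87 mm and grips with 3 to 60 N. Pads are 19 mm wide; open, the fingers measure 117 mm over their backs; the gripper's body (75 mm by 190 mm) begins 51 mm behind the grasp point.
Start: joints at [83.744, 22.042, 0.453, 0, -68.411, -14.817], TCP at [0.225, 0.583, 0.248] pointing down, gripper open.
Joint ranges: [-179.83, 179.83], [-69.29, 118.12], [-61.27, 80.66], [-181.25, 117.63], [-171.15, -9.14], [-177.46, 177.46]. Speed limits (degrees/s): [159.86, 159.86, 180, 180, 180, 180].

## Interface

Orientations are given as a 3x3 rotation matrix whose columns are the frame's x, y, z axes.
In Python, from station import r gives the robot as it stands.
- The arm moves only by the tool move_arm, never from a script. Its argument "series" is a list of rows, each an object with "grip": the opening, from 0 (shut) to 1 (fully open); "xyz": the shift along the tool's x, y, z in mm, a list of three; "angular": the turn, a rotation vector about the tool's x, y, z in rad, a list of three. A call has 1 to 10 rows; each row is the pose to reach, as a shift and turn from the pose commanded when the call began, along the tool's axes at that moment; what a row does not reach only later rows make up. A row lasts 1/10 s, in which the tool goes at most 50 mm and 8.59 degrees, less where a joint would pass 70% of its speed; a pose out of reach is approached as far as the arm can. A call with a gripper value outside its range is refused whole. The fingers move at their own pace and stop on an object; the grip force is fixed at half the most. Time passes only in rows, so rows that repeat a pose let the fingers close. It gives the time, the measured TCP pose, the force, the opening and the grip force at its end, in the units of the state.
- r.sense(): the state, without advancing time (a new reading comes with each control period).
- r.capture(name): name is "scene" or "side" or "wrist"; returns a dict with "img" (480x640x3 uint8, red, green, blue), "camera_matrix" (3x3 intrinsics, pixels), "rvec" (rotation vector, rad) and "tvec" (3), from world to camera coordinates, as OpenCV has them; the wrist camera has in their place "hand_eye" (4x4, takes a point from camera to tool coordinates, whose origin is the TCP and whose axes are the flange's). Camera axes: x right, y down, z forward; pixel columns grow to the right and rows downward; lengths in m; the calibration is good to about 2 mm. A picture is of the moment at which its call begins: read the wrist's pose just before it. There is no depth.
- r.finish_job(): hands the job in; it is judged then, once.
The state is a dict: "time_s": time; "joints": joint angles; "joint_velocities": joint speeds; "effort": joint torques, N m; "tcp_pos": TCP position; "ee_rot": TCP orientation; "wrist_force": force on the tool from outside, world axes, zero at the start; "moment": the same for the moment, N m; "gripper_width": opening from 0.0 (shut) to 1.0 (fully open); "gripper_force": force on a finger pad.
Only numpy, scipy, OpenCV 4.12 (cv2) and the standard library are available. Lean on these libraries where they do the work, as an engineer would, in place of code of your own. Each camera call takes 0.05 s, during which the arm holds its last target. There are 200 camera calls.

## Task

The tin warmer was left on: first turn its selector back to the off stop. With it off, close open wells with the loose covers lying on the bench, every cover in a well of its own, pressed down by its knob until it snaps in and sits level and flush with the top. Then turn the selector up exactly three clicks from off, leaving the tin in its well and the other things on the bench as they are.

Things in the scene. Friction and masses are not known exactly. Their poses are not given: they have to be found in the camera images.
- warmer: tin warmer, a fixed bench appliance 330 mm wide (its y), 222 mm deep (its x), 46.5 mm high, with an aluminium top; origin at the centre of its underside, x to its back, z up. In the top are five round wells and, in the front right corner, the selector, all on a grid of 104 mm. Well mouths: recess 90 mm wide, 10.5 mm deep, with a ledge; below the ledge 73.5 mm wide, 20 mm deep
- well_0 (a point): centre of the front left well at the height of its ledge, 10.5 mm below the warmer's top; the underside of a fully seated cover lies here, its disc flush with the top. Three spring balls in the recess wall hold a cover that is only laid in 5 to 8 mm proud; pressed on its knob with about 8 to 15 N it passes them and snaps down on the ledge
- well_1 (a point): centre of the front middle well at the height of its ledge, 10.5 mm below the warmer's top; the underside of a fully seated cover lies here, its disc flush with the top. Three spring balls in the recess wall hold a cover that is only laid in 5 to 8 mm proud; pressed on its knob with about 8 to 15 N it passes them and snaps down on the ledge
- well_2 (a point): centre of the back left well at the height of its ledge, 10.5 mm below the warmer's top; the underside of a fully seated cover lies here, its disc flush with the top. Three spring balls in the recess wall hold a cover that is only laid in 5 to 8 mm proud; pressed on its knob with about 8 to 15 N it passes them and snaps down on the ledge
- well_3 (a point): centre of the back middle well at the height of its ledge, 10.5 mm below the warmer's top; the underside of a fully seated cover lies here, its disc flush with the top. Three spring balls in the recess wall hold a cover that is only laid in 5 to 8 mm proud; pressed on its knob with about 8 to 15 N it passes them and snaps down on the ledge
- well_4 (a point): centre of the back right well at the height of its ledge, 10.5 mm below the warmer's top; the underside of a fully seated cover lies here, its disc flush with the top. Three spring balls in the recess wall hold a cover that is only laid in 5 to 8 mm proud; pressed on its knob with about 8 to 15 N it passes them and snaps down on the ledge
- cover_0: loose well cover: bright aluminium disc, 86 mm across and 10.5 mm thick with bevelled edges, with a black round grip knob on its centre (24 mm across, top 35.5 mm above the underside, grippable from 14 to 35 mm above the underside). 130 g. Origin at the centre of its underside, z up through the knob; absent (None) in some starts
- cover_1: loose well cover: bright aluminium disc, 86 mm across and 10.5 mm thick with bevelled edges, with a black round grip knob on its centre (24 mm across, top 35.5 mm above the underside, grippable from 14 to 35 mm above the underside). 130 g. Origin at the centre of its underside, z up through the knob; absent (None) in some starts
- cover_2: loose well cover: bright aluminium disc, 86 mm across and 10.5 mm thick with bevelled edges, with a black round grip knob on its centre (24 mm across, top 35.5 mm above the underside, grippable from 14 to 35 mm above the underside). 130 g. Origin at the centre of its underside, z up through the knob; absent (None) in some starts
- cover_3: loose well cover: bright aluminium disc, 86 mm across and 10.5 mm thick with bevelled edges, with a black round grip knob on its centre (24 mm across, top 35.5 mm above the underside, grippable from 14 to 35 mm above the underside). 130 g. Origin at the centre of its underside, z up through the knob; absent (None) in some starts
- tin_a: empty beige candle tin, 72 mm across and 44 mm high, standing in a well of the warmer, its rim 13.5 mm above the warmer's top; absent (None) in some starts. Origin at the centre of its underside
- tin_b: empty beige candle tin, 72 mm across and 44 mm high, standing in a well of the warmer, its rim 13.5 mm above the warmer's top; absent (None) in some starts. Origin at the centre of its underside
- tin_c: empty beige candle tin, 72 mm across and 44 mm high, standing in a well of the warmer, its rim 13.5 mm above the warmer's top; absent (None) in some starts. Origin at the centre of its underside
- selector (a joint): the warmer's selector, rad: 0 at the off stop (the white mark), growing clockwise seen from above to 2.094 at the other stop; it clicks into a rest position every 0.4189 rad (24 degrees), six in all with off; a light torque (under 0.1 N m) turns it over a click, and it falls into the nearest click when let go
- selector_grip (a point): on the selector's vertical axis, 20 mm above its foot and 21 mm above the warmer's top; black knob: a round skirt 46 mm across and 7 mm high, on it an upright bar 43 mm long, 13 mm wide, its top 12 mm above this point. x points along the bar to the end with the white pointer line; grip the bar across
- oil_bottle_1: amber dropper bottle, 33 mm wide, 102 mm high, at the back left; bystander
- oil_bottle_2: amber dropper bottle, 33 mm wide, 102 mm high, at the back left; bystander
- wax_thermometer: dial thermometer with a 152 mm probe lying at the back right; bystander
There are look-alikes about, which are no part of the job. Leave any purple look-alike of the cover_0 alone.

How it is judged:
By the outcome, as a careful person would: the job done as asked, in the order asked, and still so for the second after the job is handed in, with the robot touching nothing.
Of tin_a, tin_b, tin_c only 1 to 1 are there at a start; the rules pass over those that are not, and their reading is None.
Of cover_0, cover_1, cover_2, cover_3 only 3 to 4 are there at a start; the rules pass over those that are not, and their reading is None.
At some moment in a run one of cover_0, cover_1, cover_2, cover_3 may be knocked a few centimetres aside while the robot is not near it.
It also fails if it takes over 200 s, if anything falls off the work surface, if the arm or the gripper's body presses on something with over 40 N, if the wrist force passes 120 N, or if a joint passes its speed limit or range.

## Working session

There is one attempt and no reset: what is moved stays moved. The work goes in short steps, Python scripts to look and compute and a tool call to move; the robot and the scene stay as the last step left them, time stands still between calls to the robot, and variables do not carry over. Pictures are saved under pics/ and viewed, at most 14 in all, crops included, and the job is handed in when it is done.

Besides the shell and the picture viewer there is one more tool, called after "Request:" by a JSON object that holds its "api" and its "payload", one argument or row to a line. move_arm: Moves the arm, as the interface text tells. Its arguments: {"type":"object","properties":{"series":{"type":"array"}},"required":["series"]}

```bash
ls; mkdir -p pics; python3 - <<'E'
from station import r
import cv2
s=r.sense();print({k:s[k] for k in('time_s','tcp_pos','ee_rot','gripper_width','wrist_force')})
for n in('scene','side','wrist'):
    c=r.capture(n);cv2.imwrite(f'pics/{n}0.png',c['img'][...,::-1])
    print(n,c['camera_matrix'],c.get('rvec'),c.get('tvec'),c.get('hand_eye'))
E
```

```text
pics
{'time_s': 0.0, 'tcp_pos': array([0.22450331, 0.58270297, 0.24644017]), 'ee_rot': array([[ 9.33061043e-01, -3.59717359e-01, -7.15632762e-04],
       [-3.59718058e-01, -9.33058648e-01, -2.11604073e-03],
       [ 9.34492466e-05,  2.23182120e-03, -9.99997505e-01]]), 'gripper_width': 0.9985221740577964, 'wrist_force': array([-0.50394433,  0.73220665, -0.55679029])}
scene [[462.84073197   0.         319.97080449]
 [  0.         462.84073197 238.60945161]
 [  0.           0.           1.        ]] [ 2.29693991 -0.88982266  0.34715563] [-0.42070682  0.34400008  0.87013162] None
side [[569.63707763   0.         319.09706104]
 [  0.         569.63707763 239.4924333 ]
 [  0.           0.           1.        ]] [ 2.28903703 -0.01550055  0.02325453] [-0.60834985  0.06639992  1.61562576] None
wrist [[361.50055448   0.         321.65557939]
 [  0.         361.50055448 236.64961814]
 [  0.           0.           1.        ]] None None [[ 7.73393319e-04 -9.56997579e-01 -2.90094874e-01  7.91303613e-02]
 [ 9.99998792e-01  3.49051337e-04  1.51450832e-03 -4.15474752e-04]
 [-1.34812279e-03 -2.90095695e-01  9.56996693e-01 -1.36271775e-01]
 [ 0.00000000e+00  0.00000000e+00  0.00000000e+00  1.00000000e+00]]
```

View pics/scene0.png

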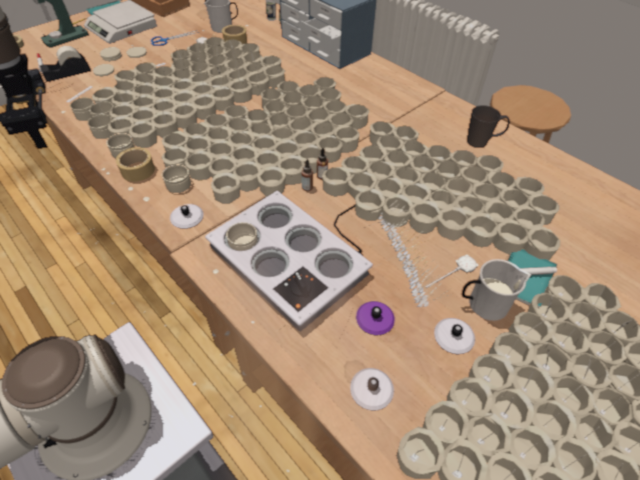

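View pics/side0.png

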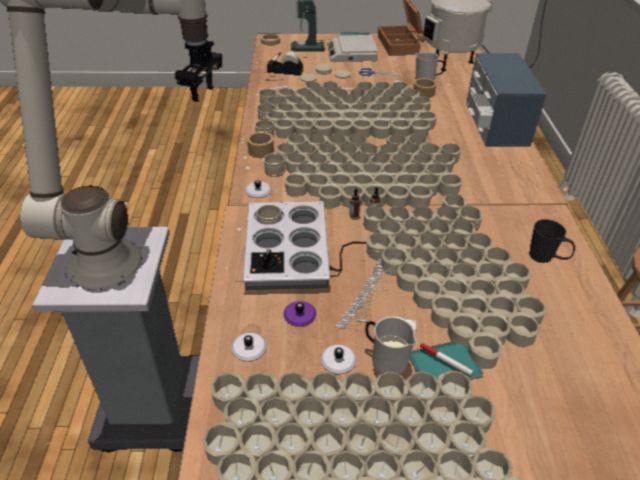

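The scene shows three aluminium covers, at (186,215), (372,388) and (455,336). The purple look-alike is at (376,317), the tin is in the front left well (241,236), and the selector is at (300,288). I'll measure these in both views.

```bash
cat > h.py <<'E'
from station import r
import cv2,numpy as np
def cam(n):
    s=r.sense(); c=r.capture(n); K=c['camera_matrix']
    if n=='wrist':
        T=np.eye(4);T[:3,:3]=s['ee_rot'];T[:3,3]=s['tcp_pos'];T=T@c['hand_eye']; R,o=T[:3,:3],T[:3,3]
    else:
        Rw=cv2.Rodrigues(np.array(c['rvec'],float))[0]; R=Rw.T; o=-R@np.ravel(c['tvec'])
    return c['img'],K,R,o
def hit(c,uv,z):
    d=c[2]@np.linalg.inv(c[1])@[uv[0],uv[1],1]; return c[3]+d*(z-c[3][2])/d[2]
def proj(c,p):
    q=c[1]@(c[2].T@(np.array(p)-c[3])); return q[:2]/q[2]
def save(c,n): cv2.imwrite('pics/'+n+'.png',c[0][...,::-1])
def to(p,yaw=None):
    """tool-axis shift mm to world TCP p"""
    s=r.sense(); return np.round(s['ee_rot'].T@(np.array(p)-s['tcp_pos'])*1000,1)
E
python3 - <<'E'
from h import *
c={n:cam(n) for n in('scene','side')}
seeds={'scene':{'A':(186,215),'B':(372,388),'C':(455,336)},'side':{'A':(258,188),'B':(249,346),'C':(339,358)}}
for n in c:
    im=c[n][0].astype(int); m=((im.min(2)>165)&(im.max(2)-im.min(2)<30)).astype(np.uint8)
    for k,(u,v) in seeds[n].items():
        w=np.zeros_like(m); w[v-30:v+30,u-30:u+30]=m[v-30:v+30,u-30:u+30]
        nn,l,st,ce=cv2.connectedComponentsWithStats(w); i=1+np.argmax(st[1:,4])
        pts=np.argwhere(l==i)[:,::-1].astype(np.int32); e=cv2.fitEllipse(cv2.convexHull(pts))
        print(n,k,st[i],np.round(e[0],1),hit(c[n],e[0],.007).round(4))
# warmer outline in scene
for n,ps in {'scene':{'tin':(241,234),'w1':(270,262),'w2':(275,216),'w3':(303,238),'w4':(333,263),'sel':(300,287)},
 'side':{'tin':(270,214),'w1':(268,238),'w2':(303,215),'w3':(303,238),'w4':(304,263),'sel':(267,262)}}.items():
    for k,p in ps.items(): print(n,k,hit(c[n],p,.0465).round(3))
E
```

```text
scene A [170 204  32  24 455] [185.6 215.6] [0.4083 0.3409 0.007 ]
scene B [ 351  369   42   41 1155] [371.4 388.8] [ 0.427  -0.3069  0.007 ]
scene C [435 318  39  35 903] [454.2 335.4] [ 0.6445 -0.3453  0.007 ]
side A [248 202  40  16 271] [270.7 209.9] [0.46   0.2322 0.007 ]
side B [233 333  32  27 510] [248.3 345.6] [ 0.4296 -0.3035  0.007 ]
side C [322 345  33  27 542] [338.1 357.7] [ 0.6476 -0.3419  0.007 ]
scene tin [0.461 0.162 0.046]
scene w1 [0.459 0.048 0.046]
scene w2 [0.559 0.153 0.046]
scene w3 [0.563 0.052 0.046]
scene w4 [ 0.565 -0.051  0.046]
scene sel [ 0.465 -0.051  0.047]
side tin [0.463 0.162 0.046]
side w1 [0.462 0.052 0.046]
side w2 [0.562 0.157 0.046]
side w3 [0.563 0.051 0.046]
side w4 [ 0.566 -0.053  0.046]
side sel [ 0.464 -0.048  0.046]
```

```bash
python3 - <<'E'
import cv2
a=cv2.imread('pics/scene0.png')[185:325,195:385];b=cv2.imread('pics/side0.png')[195:295,235:340]
a=cv2.resize(a,None,fx=2.8,fy=2.8,interpolation=3);b=cv2.resize(b,(a.shape[1]*0+400,a.shape[0]),interpolation=3)
x=cv2.hconcat([a,b]);x=cv2.resize(x,(800,int(x.shape[0]*800/x.shape[1])));cv2.imwrite('pics/crop0.png',x)
E
```

```text
(no output)
```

View pics/crop0.png

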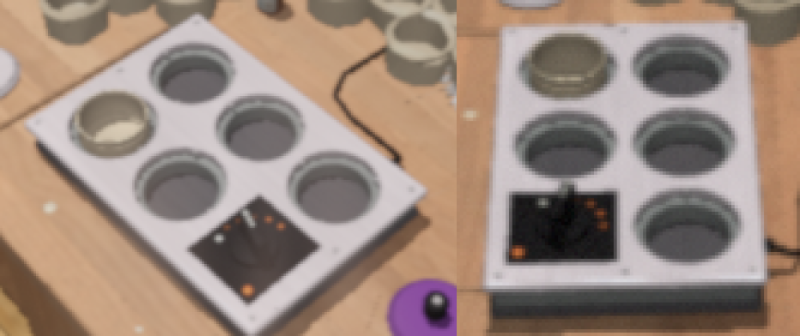

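The crop shows the white off dot at the upper left of the panel. The selector pointer sits clockwise of it, roughly one or two clicks on. I'll move over the selector for a close look.

Request:
{"api": "move_arm", "payload": {
  "series": [
    {"grip": 1, "xyz": [225, 252, 0], "angular": [0, 0, 0]},
    {"grip": 1, "xyz": [225, 252, 0], "angular": [0, 0, 0]},
    {"grip": 1, "xyz": [225, 252, 0], "angular": [0, 0, 0]},
    {"grip": 1, "xyz": [225, 252, 0], "angular": [0, 0, 0]},
    {"grip": 1, "xyz": [225, 252, 0], "angular": [0, 0, 0]},
    {"grip": 1, "xyz": [225, 252, 0], "angular": [0, 0, 0]},
    {"grip": 1, "xyz": [225, 252, 0], "angular": [0, 0, 0]},
    {"grip": 1, "xyz": [225, 252, 0], "angular": [0, 0, 0]},
    {"grip": 1, "xyz": [225, 252, 0], "angular": [0, 0, 0]},
    {"grip": 1, "xyz": [225, 252, 0], "angular": [0, 0, 0]}
  ]
}}

```text
time_s: 1.25
tcp_pos: [0.3441, 0.2679, 0.2477]
ee_rot: [[0.933, -0.359, 0.0], [-0.359, -0.933, 0.001], [0.0, -0.001, -1.0]]
wrist_force: [1.2, 0.1, 0.1]
gripper_width: 0.999
gripper_force: 0.0
```

Request:
{"api": "move_arm", "payload": {
  "series": [
    {"grip": 1, "xyz": [225, 252, 0], "angular": [0, 0, 0]},
    {"grip": 1, "xyz": [225, 252, 0], "angular": [0, 0, 0]},
    {"grip": 1, "xyz": [225, 252, 0], "angular": [0, 0, 0]},
    {"grip": 1, "xyz": [225, 252, 0], "angular": [0, 0, 0]},
    {"grip": 1, "xyz": [225, 252, 0], "angular": [0, 0, 0]},
    {"grip": 1, "xyz": [225, 252, 0], "angular": [0, 0, 0]},
    {"grip": 1, "xyz": [225, 252, 0], "angular": [0, 0, 0]},
    {"grip": 1, "xyz": [225, 252, 0], "angular": [0, 0, 0]},
    {"grip": 1, "xyz": [225, 252, 0], "angular": [0, 0, 0]},
    {"grip": 1, "xyz": [225, 252, 0], "angular": [0, 0, 0]}
  ]
}}

```text
time_s: 2.25
tcp_pos: [0.4635, -0.0477, 0.2473]
ee_rot: [[0.934, -0.358, -0.0], [-0.358, -0.934, 0.0], [-0.0, 0.0, -1.0]]
wrist_force: [1.3, -1.2, -1.2]
gripper_width: 0.996
gripper_force: 0.0
```

```bash
python3 - <<'E'
from h import *
s=r.sense();print(s['tcp_pos'],s['ee_rot'],s['joints'])
c=cam('wrist');save(c,'w1');np.savez('w1',*c)
E
```

```text
[ 0.46347382 -0.04771102  0.24733625] [[ 9.33793222e-01 -3.57812809e-01 -4.60537151e-04]
 [-3.57812822e-01 -9.33793329e-01  5.61123547e-05]
 [-4.50124239e-04  1.12388761e-04 -9.99999892e-01]] [ 1.41746230e+01  6.38753656e+00 -2.08681220e+01 -1.07725986e-02
 -6.27691380e+01  5.48643730e+01]
```

View pics/w1.png

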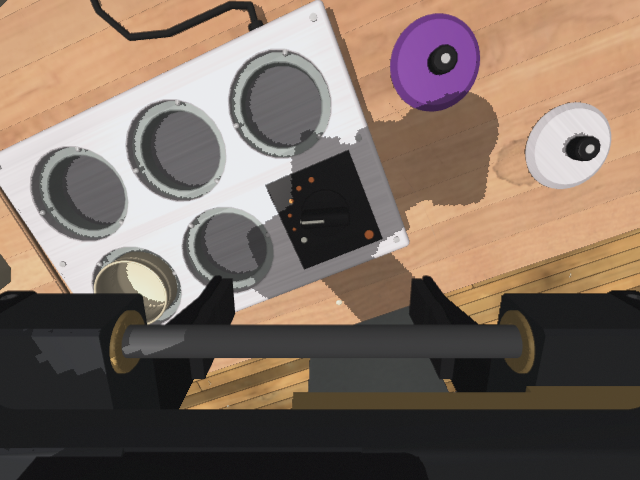

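The wrist view shows the selector dots: white off at (304,240), then orange at (294,229), (290,215), (291,201), (299,188) and (311,180). The pointer line runs (323,218)→(302,222). I'll compute the angles and the well centres.

```bash
python3 - <<'E'
from h import *
z=np.load('w1.npz');c=[z[f'arr_{i}'] for i in range(4)]
im=c[0].astype(int)
H=.0465
# panel corners -> selector centre = grid point
for p in [(304,240),(294,229),(290,215),(291,201),(299,188),(311,180),(369,234)]: print('dot',hit(c,p,H+.001)[:2].round(4))
a,b=hit(c,(301,222),.0795),hit(c,(324,218),.0795);print('ptr',a,b,np.degrees(np.arctan2(*(a-b)[1::-1])))
W={}
for k,(u,v) in {'w4':(282,105),'w3':(179,150),'w2':(82,193),'w1':(230,248)}.items():
    g=im.sum(2)/3; sub=np.zeros(g.shape,np.uint8); y,x=np.ogrid[:480,:640]
    sub[((x-u)**2+(y-v)**2<55**2)&(g<140)]=1
    sub=cv2.morphologyEx(sub,cv2.MORPH_OPEN,np.ones((3,3)))
    n,l,st,ce=cv2.connectedComponentsWithStats(sub);i=l[v,u]
    h=cv2.convexHull(np.argwhere(l==i)[:,::-1].astype(np.int32)).reshape(-1,2)
    P=np.array([hit(c,q,.036)[:2] for q in h]).astype(np.float32)
    (cx,cy),rad=cv2.minEnclosingCircle(P);print(k,st[i],cx,cy,rad); W[k]=(cx,cy)
d=np.array(W['w4'])-W['w2'];print(d,np.linalg.norm(d))
ss=[(-104,0,'w4')]
# cover in wrist view
E
```

```text
dot [ 0.4451 -0.0224]
dot [ 0.4588 -0.0175]
dot [ 0.4731 -0.0192]
dot [ 0.4853 -0.0252]
dot [ 0.494  -0.0369]
dot [ 0.4969 -0.05  ]
dot [ 0.4282 -0.0835]
ptr [ 0.47001086 -0.03108895  0.0795    ] [ 0.46621318 -0.05101054  0.0795    ] 79.20713064844472
w4 [ 240   62   85   97 6030] 0.5621545314788818 -0.050799451768398285 0.043283309787511826
w3 [ 140  110   80   81 5066] 0.564528226852417 0.05574619770050049 0.03730972856283188
w2 [  31  150   94   91 5656] 0.5621431469917297 0.16780535876750946 0.045820534229278564
w1 [ 183  213  102   90 6451] 0.4490543007850647 0.04997561499476433 0.058424483984708786
[ 1.13844872e-05 -2.18604811e-01] 0.21860481083234803
```

```bash
python3 - <<'E'
from h import *
from scipy.optimize import least_squares
D=np.array([[.4451,-.0224],[.4588,-.0175],[.4731,-.0192],[.4853,-.0252],[.494,-.0369],[.4969,-.05]])
# centre, radius, off angle; 24 deg steps
f=lambda p:(D-(p[:2]+p[2]*np.c_[np.cos(p[3]-np.arange(6)*.4189),np.sin(p[3]-np.arange(6)*.4189)])).ravel()
s=least_squares(f,[.463,-.05,.033,2.1]);print(s.x[:3],np.degrees(s.x[3]),np.abs(s.fun).max())
z=np.load('w1.npz');c=[z[f'arr_{i}'] for i in range(4)]
# panel: dark square
g=c[0].astype(int).max(2);m=(g<75).astype(np.uint8);m[:140]=0;m[275:]=0;m[:,:255]=0;m[:,390:]=0
m=cv2.morphologyEx(m,cv2.MORPH_OPEN,np.ones((3,3)));n,l,st,ce=cv2.connectedComponentsWithStats(m);i=1+np.argmax(st[1:,4])
h=cv2.convexHull(np.argwhere(l==i)[:,::-1].astype(np.int32)).reshape(-1,2)
P=np.array([hit(c,q,.047)[:2] for q in h]).astype(np.float32)
print(st[i],cv2.minAreaRect(P))
E
```

```text
[ 0.46321657 -0.05127891  0.03392893] 121.56740247452018 0.0004637283222523915
[ 279  151  103  118 7383] ((0.4636181890964508, -0.051114946603775024), (0.09178280830383301, 0.0833664983510971), 1.67521333694458)
```

Request:
{"api": "move_arm", "payload": {
  "series": [
    {"grip": 0.5, "xyz": [1, 3.3, 100], "angular": [0, 0, 1.49]},
    {"grip": 0.5, "xyz": [1, 3.3, 100], "angular": [0, 0, 1.49]},
    {"grip": 0.5, "xyz": [1, 3.3, 100], "angular": [0, 0, 1.49]},
    {"grip": 0.5, "xyz": [1, 3.3, 100], "angular": [0, 0, 1.49]},
    {"grip": 0.5, "xyz": [1, 3.3, 100], "angular": [0, 0, 1.49]},
    {"grip": 0.5, "xyz": [1, 3.3, 100], "angular": [0, 0, 1.49]},
    {"grip": 0.5, "xyz": [1, 3.3, 100], "angular": [0, 0, 1.49]},
    {"grip": 0.5, "xyz": [1, 3.3, 100], "angular": [0, 0, 1.49]},
    {"grip": 0.5, "xyz": [1, 3.3, 100], "angular": [0, 0, 1.49]},
    {"grip": 0.5, "xyz": [1, 3.3, 100], "angular": [0, 0, 1.49]}
  ]
}}

```text
time_s: 3.3
tcp_pos: [0.4632, -0.0508, 0.1478]
ee_rot: [[-0.286, -0.958, 0.001], [-0.958, 0.286, 0.0], [-0.0, -0.001, -1.0]]
wrist_force: [0.5, 0.8, 0.3]
gripper_width: 0.502
gripper_force: 0.0
```

```bash
python3 - <<'E'
from h import *
s=r.sense();print(s['tcp_pos'],s['ee_rot'],to([.4633,-.0512,.082]),np.degrees(np.arctan2(s['ee_rot'][1,0],s['ee_rot'][0,0])))
c=cam('wrist');save(c,'w2')
E
```

```text
[ 0.46320278 -0.05076634  0.14784605] [[-2.85795354e-01 -9.58290472e-01  6.22178703e-04]
 [-9.58290614e-01  2.85795505e-01  1.67661418e-04]
 [-3.38484216e-04 -5.48311158e-04 -9.99999792e-01]] [ 0.4 -0.2 65.8] -106.60639755266578
```

View pics/w2.png

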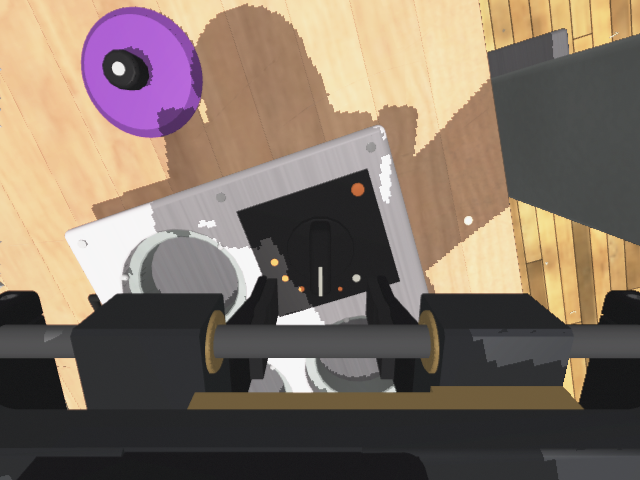

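The bar lies upright in the picture at column 320, between the fingers and in line with the jaws. The pointer hides the second orange dot, so the selector is two clicks on. I'll descend, grip and turn it back 48°.

Request:
{"api": "move_arm", "payload": {
  "series": [
    {"grip": 0.5, "xyz": [0.4, 0, 35], "angular": [0, 0, 0]},
    {"grip": 0.5, "xyz": [0.4, 0, 55], "angular": [0, 0, 0]},
    {"grip": 0.5, "xyz": [0.4, 0, 65.5], "angular": [0, 0, 0]},
    {"grip": 0.5, "xyz": [0.4, 0, 65.5], "angular": [0, 0, 0]},
    {"grip": 0.1, "xyz": [0.4, 0, 65.5], "angular": [0, 0, 0]},
    {"grip": 0.1, "xyz": [0.4, 0, 65.5], "angular": [0, 0, 0]},
    {"grip": 0.1, "xyz": [0.4, 0, 65.5], "angular": [0, 0, 0]},
    {"grip": 0.1, "xyz": [0.4, 0, 65.5], "angular": [0, 0, 0]},
    {"grip": 0.1, "xyz": [0.4, 0, 65.5], "angular": [0, 0, 0]}
  ]
}}

```text
time_s: 4.25
tcp_pos: [0.4637, -0.0528, 0.0825]
ee_rot: [[-0.283, -0.959, 0.002], [-0.959, 0.283, 0.0], [-0.001, -0.002, -1.0]]
wrist_force: [4.6, -2.7, -1.6]
gripper_width: 0.151
gripper_force: 4.9
```

Request:
{"api": "move_arm", "payload": {
  "series": [
    {"grip": 0.1, "xyz": [0, 0, 0], "angular": [0, 0, -0.12]},
    {"grip": 0.1, "xyz": [0, 0, 0], "angular": [0, 0, -0.24]},
    {"grip": 0.1, "xyz": [0, 0, 0], "angular": [0, 0, -0.36]},
    {"grip": 0.1, "xyz": [0, 0, 0], "angular": [0, 0, -0.48]},
    {"grip": 0.1, "xyz": [0, 0, 0], "angular": [0, 0, -0.6]},
    {"grip": 0.1, "xyz": [0, 0, 0], "angular": [0, 0, -0.7]},
    {"grip": 0.1, "xyz": [0, 0, 0], "angular": [0, 0, -0.8]},
    {"grip": 0.1, "xyz": [0, 0, 0], "angular": [0, 0, -0.85]},
    {"grip": 0.1, "xyz": [0, 0, 0], "angular": [0, 0, -0.86]},
    {"grip": 0.1, "xyz": [0, 0, 0], "angular": [0, 0, -0.86]}
  ]
}}

```text
time_s: 5.25
tcp_pos: [0.4648, -0.0524, 0.0826]
ee_rot: [[0.54, -0.841, 0.004], [-0.841, -0.54, 0.001], [0.002, -0.004, -1.0]]
wrist_force: [4.4, 0.2, -1.2]
gripper_width: 0.146
gripper_force: 30.0
```

```bash
python3 - <<'E'
from h import *
s=r.sense();print(s['tcp_pos'],s['moment'],s['gripper_width'],np.degrees(np.arctan2(s['ee_rot'][1,0],s['ee_rot'][0,0])),s['joints'])
E
```

```text
[ 0.46484525 -0.05243608  0.08260388] [-0.01837326 -1.42779685 -0.60141291] 0.14606147499236147 -57.2845298487615 [ 1.35426500e+01  1.84476370e+01 -3.35618396e+01  1.01589831e-02
 -3.77396031e+01  1.91649810e+01]
```

Request:
{"api": "move_arm", "payload": {
  "series": [
    {"grip": 0.5, "xyz": [0, 0, 0], "angular": [0, 0, 0.02]},
    {"grip": 0.5, "xyz": [0, 0, 0], "angular": [0, 0, 0.02]},
    {"grip": 0.5, "xyz": [0, 0, 0], "angular": [0, 0, 0.02]},
    {"grip": 0.5, "xyz": [0, 0, 0], "angular": [0, 0, 0.02]},
    {"grip": 0.5, "xyz": [0, 0, -40], "angular": [0, 0, 0]},
    {"grip": 0.6, "xyz": [0, 0, -80], "angular": [0, 0, 0]},
    {"grip": 0.6, "xyz": [0, 0, -125], "angular": [0, 0, 0]},
    {"grip": 0.6, "xyz": [0, 0, -165], "angular": [0, 0, 0]},
    {"grip": 0.6, "xyz": [0, 0, -165], "angular": [0, 0, 0]}
  ]
}}

```text
time_s: 6.15
tcp_pos: [0.4658, -0.0526, 0.2529]
ee_rot: [[0.543, -0.84, 0.012], [-0.84, -0.543, 0.001], [0.006, -0.011, -1.0]]
wrist_force: [-0.5, 0.2, 0.9]
gripper_width: 0.597
gripper_force: 0.0
```

```bash
python3 - <<'E'
from h import *
s=r.sense();print(s['tcp_pos'],s['ee_rot'][:2],s['wrist_force'],'B',to([.428,-.305,.2]))
c=cam('wrist');save(c,'w3');np.savez('w3',*c)
E
```

```text
[ 0.46576461 -0.05258404  0.25292799] [[ 0.54316554 -0.83953825  0.01211328]
 [-0.83960553 -0.54319583  0.00091728]] [-0.49795764  0.21077879  0.94002562] B [191.1 169.4  52.2]
```

View pics/w3.png

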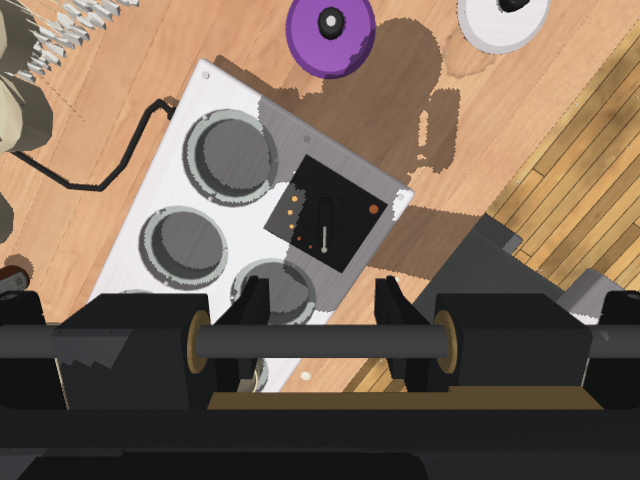

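The pointer now lines up with the white dot at (324,249), so the selector is off. Next is cover B, with the tool levelled on the way.

```bash
cat >> h.py <<'E'
def goal(p,yaw):
    from scipy.spatial.transform import Rotation as Q
    s=r.sense(); a=np.radians(yaw); x=np.array([np.cos(a),np.sin(a),0]); z=np.array([0,0,-1.])
    T=np.c_[x,np.cross(z,x),z]
    print('shift',to(p),'rot',Q.from_matrix(s['ee_rot'].T@T).as_rotvec().round(4),'F',s['wrist_force'].round(1),'t',round(s['time_s'],2))
E
python3 -c "
from h import *
goal([.428,-.305,.2],-50)"
```

```text
shift [192.5 167.4  49.2] rot [-0.0055 -0.0025 -0.1249] F [-0.5 -0.8 -0.6] t 6.2
```

Request:
{"api": "move_arm", "payload": {
  "series": [
    {"grip": 0.6, "xyz": [192, 167, 49], "angular": [-0.005, -0.002, -0.125]},
    {"grip": 0.6, "xyz": [192, 167, 49], "angular": [-0.005, -0.002, -0.125]},
    {"grip": 0.6, "xyz": [192, 167, 49], "angular": [-0.005, -0.002, -0.125]},
    {"grip": 0.6, "xyz": [192, 167, 49], "angular": [-0.005, -0.002, -0.125]},
    {"grip": 0.6, "xyz": [192, 167, 49], "angular": [-0.005, -0.002, -0.125]},
    {"grip": 0.6, "xyz": [192, 167, 49], "angular": [-0.005, -0.002, -0.125]},
    {"grip": 0.6, "xyz": [192, 167, 49], "angular": [-0.005, -0.002, -0.125]},
    {"grip": 0.6, "xyz": [192, 167, 49], "angular": [-0.005, -0.002, -0.125]}
  ]
}}

```text
time_s: 7.0
tcp_pos: [0.4262, -0.3039, 0.1971]
ee_rot: [[0.643, -0.766, -0.007], [-0.766, -0.643, -0.0], [-0.004, 0.006, -1.0]]
wrist_force: [0.5, 0.6, 0.3]
gripper_width: 0.601
gripper_force: 0.0
```

```bash
cat >> h.py <<'E'
def cover(c,uv,zb=0,rad=60):
    """white disc near pixel uv, underside at zb -> centre, radius on widest rim plane"""
    im=c[0].astype(int); m=((im.min(2)>125)&(im.max(2)-im.min(2)<28)).astype(np.uint8)
    y,x=np.ogrid[:480,:640]; m[(x-uv[0])**2+(y-uv[1])**2>rad**2]=0
    m=cv2.morphologyEx(m,cv2.MORPH_OPEN,np.ones((5,5)))
    n,l,st,ce=cv2.connectedComponentsWithStats(m); i=1+np.argmax(st[1:,4])
    h=cv2.convexHull(np.argwhere(l==i)[:,::-1].astype(np.int32)).reshape(-1,2)
    P=np.array([hit(c,q,zb+.006)[:2] for q in h]).astype(np.float32)
    (cx,cy),ra=cv2.minEnclosingCircle(P); e=cv2.fitEllipse(P.reshape(-1,1,2)*1000)
    print('cover',round(cx,4),round(cy,4),'r',round(ra,4),'ell',np.round(e[0],1),np.round(e[1],1),st[i])
    return np.array(e[0])/1000
E
python3 - <<'E'
from h import *
c=cam('wrist');save(c,'w4')
uv=proj(c,[.428,-.305,.007]);print(uv)
p=cover(c,uv,0,120);goal([*p,.038],-50)
E
```

```text
[319.23594414 213.37860557]
cover 0.4296 -0.3045 r 0.0426 ell [ 430.6 -305.7] [81.1 85.1] [ 272  166   91   87 5519]
shift [  4.8  -2.5 159.6] rot [0.0053 0.0035 0.0009] F [-0.1 -0.5  0.1] t 7.05
```

View pics/w4.png

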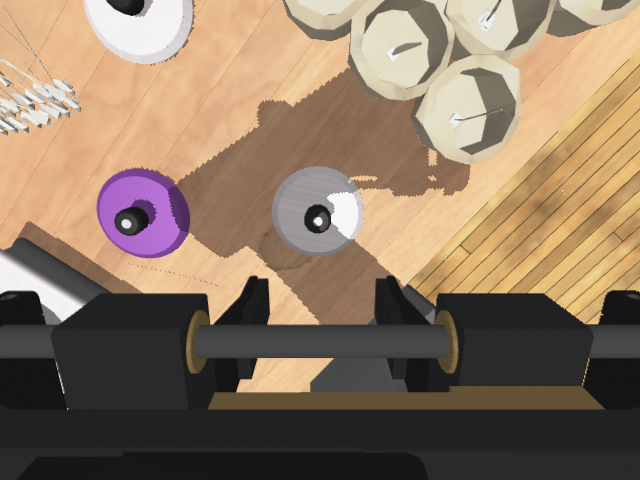

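The picture shows cover B directly below, with its knob at (317,217), well clear of the purple one at (143,213).

Request:
{"api": "move_arm", "payload": {
  "series": [
    {"grip": 0.6, "xyz": [4.3, -2.7, 45], "angular": [0.005, 0.003, 0]},
    {"grip": 0.6, "xyz": [4.3, -2.7, 90], "angular": [0.005, 0.003, 0]},
    {"grip": 0.6, "xyz": [4.3, -2.7, 130], "angular": [0.005, 0.003, 0]},
    {"grip": 0.6, "xyz": [4.3, -2.7, 152], "angular": [0.005, 0.003, 0]},
    {"grip": 0.6, "xyz": [4.3, -2.7, 158], "angular": [0.005, 0.003, 0]},
    {"grip": 0.6, "xyz": [4.3, -2.7, 158], "angular": [0.005, 0.003, 0]},
    {"grip": 0.15, "xyz": [4.3, -2.7, 158], "angular": [0.005, 0.003, 0]},
    {"grip": 0.15, "xyz": [4.3, -2.7, 158], "angular": [0.005, 0.003, 0]},
    {"grip": 0.15, "xyz": [4.3, -2.7, 158], "angular": [0.005, 0.003, 0]},
    {"grip": 0.15, "xyz": [4.3, -2.7, 158], "angular": [0.005, 0.003, 0]}
  ]
}}

```text
time_s: 8.05
tcp_pos: [0.4312, -0.3065, 0.0409]
ee_rot: [[0.643, -0.766, 0.002], [-0.766, -0.643, -0.001], [0.002, -0.001, -1.0]]
wrist_force: [0.2, 0.2, 1.0]
gripper_width: 0.319
gripper_force: 0.0
```

```bash
python3 -c "
from h import *
s=r.sense();print(s['tcp_pos'],s['gripper_width'],s['gripper_force'])
goal([.43,-.305,.2],-50)"
```

```text
[ 0.43119182 -0.30654915  0.04092897] 0.3186682208318065 0.0
shift [  -1.6   -0.3 -159.1] rot [-0.0011 -0.0023 -0.0002] F [0.2 0.2 1. ] t 8.05
```

Request:
{"api": "move_arm", "payload": {
  "series": [
    {"grip": 0.15, "xyz": [0, 0, 0], "angular": [0, 0, 0]},
    {"grip": 0.15, "xyz": [0, 0, 0], "angular": [0, 0, 0]},
    {"grip": 0.15, "xyz": [0, 0, 0], "angular": [0, 0, 0]},
    {"grip": 0.15, "xyz": [0, 0, -20], "angular": [0, 0, 0]},
    {"grip": 0.15, "xyz": [0, 0, -60], "angular": [0, 0, 0]},
    {"grip": 0.15, "xyz": [0, 0, -100], "angular": [0, 0, 0]},
    {"grip": 0.15, "xyz": [0, 0, -140], "angular": [0, 0, 0]},
    {"grip": 0.15, "xyz": [0, 0, -140], "angular": [0, 0, 0]}
  ]
}}

```text
time_s: 8.85
tcp_pos: [0.4337, -0.3078, 0.1856]
ee_rot: [[0.643, -0.765, 0.011], [-0.765, -0.643, -0.006], [0.012, -0.005, -1.0]]
wrist_force: [1.0, -0.4, -0.5]
gripper_width: 0.253
gripper_force: 30.0
```

```bash
python3 - <<'E'
from h import *
s=r.sense();print(s['tcp_pos'],s['gripper_width'],s['gripper_force'])
goal([.4604,.0528,.18],-20); goal([.5673,-.0483,.18],-20)
c=cam('wrist');save(c,'w5')
E
```

```text
[ 0.43368162 -0.30784999  0.18560575] 0.25254054153326094 29.998565912246704
shift [-258.9 -252.5    3.9] rot [-0.0019 -0.0128 -0.5228] F [ 1.  -0.4 -0.5] t 8.85
shift [-112.8 -269.3    5.7] rot [-0.0019 -0.0128 -0.5228] F [ 1.  -0.4 -0.5] t 8.85
```

View pics/w5.png

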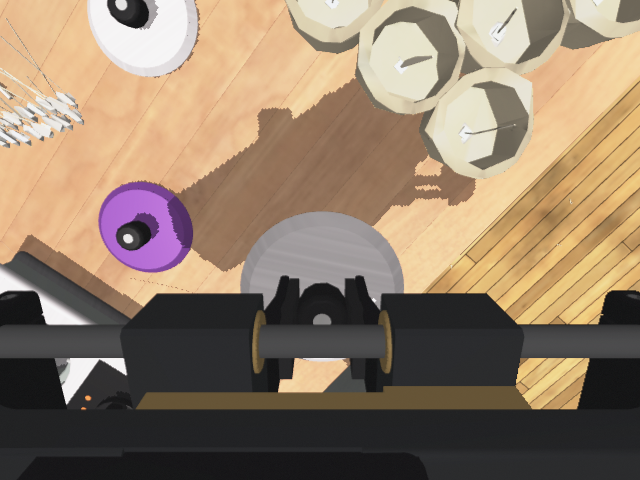

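Cover B is held level and centred at column 322. I'll work out its offset in the tool frame, then carry it to well_1.

```bash
cat >> h.py <<'E'
def held(c,zt=.037):
    """tool-frame x of front disc edge minus radius, and y from disc side edges, from wrist image"""
    he=r_he(c); im=c[0].astype(int); m=((im.min(2)>85)&(im.max(2)-im.min(2)<25)).astype(np.uint8)
    m[300:]=0; m[:150]=0; m[:,:200]=0; m[:,440:]=0
    m=cv2.morphologyEx(m,cv2.MORPH_OPEN,np.ones((5,5)))
    n,l,st,ce=cv2.connectedComponentsWithStats(m); i=1+np.argmax(st[1:,4])
    h=cv2.convexHull(np.argwhere(l==i)[:,::-1].astype(np.int32)).reshape(-1,2)
    h=h[h[:,1]<285]
    Pt=[]
    for q in h:
        d=he[:3,:3]@np.linalg.inv(c[1])@[q[0],q[1],1]; Pt.append((he[:3,3]+d*(zt-he[2,3])/d[2])[:2])
    from scipy.optimize import least_squares
    Pt=np.array(Pt); s=least_squares(lambda p:np.hypot(*(Pt-p[:2]).T)-p[2],[0,0,.043])
    print('held tool xy r',s.x.round(4),'res',np.abs(s.fun).max().round(4),len(Pt)); return s.x
def r_he(c):
    s=r.sense(); T=np.eye(4);T[:3,:3]=s['ee_rot'];T[:3,3]=s['tcp_pos']
    W=np.eye(4);W[:3,:3]=c[2];W[:3,3]=c[3]; return np.linalg.inv(T)@W
E
python3 - <<'E'
from h import *
c=cam('wrist');held(c)
E
```

```text
held tool xy r [-0.0022 -0.0005  0.0431] res 0.0001 32
```

Request:
{"api": "move_arm", "payload": {
  "series": [
    {"grip": 0.15, "xyz": [-259, -252, 0], "angular": [-0.002, -0.01, -0.523]},
    {"grip": 0.15, "xyz": [-259, -252, 0], "angular": [-0.002, -0.01, -0.523]},
    {"grip": 0.15, "xyz": [-259, -252, 0], "angular": [-0.002, -0.01, -0.523]},
    {"grip": 0.15, "xyz": [-259, -252, 0], "angular": [-0.002, -0.01, -0.523]},
    {"grip": 0.15, "xyz": [-259, -252, 0], "angular": [-0.002, -0.01, -0.523]},
    {"grip": 0.15, "xyz": [-259, -252, 0], "angular": [-0.002, -0.01, -0.523]},
    {"grip": 0.15, "xyz": [-259, -252, 0], "angular": [-0.002, -0.01, -0.523]},
    {"grip": 0.15, "xyz": [-259, -252, 0], "angular": [-0.002, -0.01, -0.523]},
    {"grip": 0.15, "xyz": [-259, -252, 0], "angular": [-0.002, -0.01, -0.523]},
    {"grip": 0.15, "xyz": [-259, -252, 0], "angular": [-0.002, -0.01, -0.523]}
  ]
}}

```text
time_s: 9.95
tcp_pos: [0.4563, 0.0535, 0.1784]
ee_rot: [[0.939, -0.343, -0.012], [-0.343, -0.939, 0.002], [-0.012, 0.002, -1.0]]
wrist_force: [0.2, -0.2, -1.3]
gripper_width: 0.254
gripper_force: 30.0
```

```bash
python3 - <<'E'
from h import *
goal([.4604,.0528,.085],-20);print(r.sense()['ee_rot'].round(3))
c=cam('wrist');held(c)
E
```

```text
shift [ 5.3 -1.  93.4] rot [ 0.0021  0.0123 -0.0008] F [ 0.2 -0.2 -1.3] t 9.95
[[ 0.939 -0.343 -0.012]
 [-0.343 -0.939  0.002]
 [-0.012  0.002 -1.   ]]
held tool xy r [ 0.0198 -0.0053  0.0631] res 0.0082 5
```

Request:
{"api": "move_arm", "payload": {
  "series": [
    {"grip": 0.15, "xyz": [7.5, -0.5, 40], "angular": [0.002, 0.012, 0]},
    {"grip": 0.15, "xyz": [7.5, -0.5, 75], "angular": [0.002, 0.012, 0]},
    {"grip": 0.15, "xyz": [7.5, -0.5, 84], "angular": [0.002, 0.012, 0]},
    {"grip": 0.15, "xyz": [7.5, -0.5, 84], "angular": [0.002, 0.012, 0]},
    {"grip": 0.15, "xyz": [7.5, -0.5, 84], "angular": [0.002, 0.012, 0]},
    {"grip": 0.15, "xyz": [7.5, -0.5, 84], "angular": [0.002, 0.012, 0]}
  ]
}}

```text
time_s: 10.6
tcp_pos: [0.465, 0.0525, 0.0974]
ee_rot: [[0.939, -0.343, 0.007], [-0.343, -0.939, 0.003], [0.005, -0.005, -1.0]]
wrist_force: [-0.0, -0.6, -1.0]
gripper_width: 0.256
gripper_force: 30.0
```

```bash
python3 - <<'E'
from h import *
s=r.sense();goal([.4604+.939*.0022-.343*.0005,.0528-.343*.0022-.939*.0005,.083],-20);print(s['ee_rot'].round(3),s['tcp_pos'])
c=cam('wrist');save(c,'w6')
E
```

```text
shift [-2.3  1.8 14.4] rot [-0.0048 -0.0053 -0.0009] F [-0.  -0.6 -1. ] t 10.6
[[ 0.939 -0.343  0.007]
 [-0.343 -0.939  0.003]
 [ 0.005 -0.005 -1.   ]] [0.46502106 0.05246798 0.09744225]
```

View pics/w6.png

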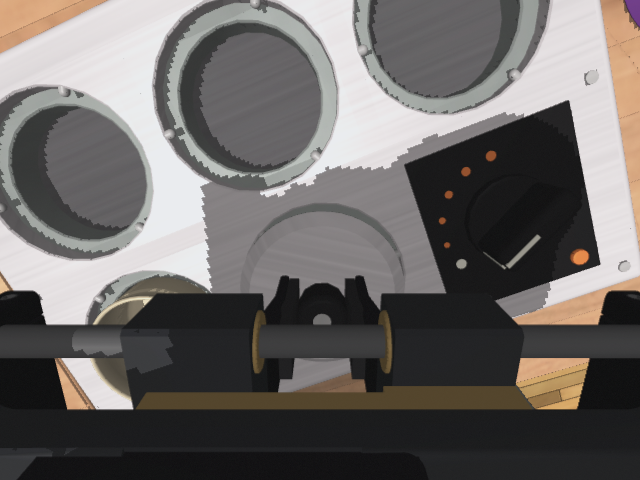

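The cover is just over well_1; a dark crescent of recess shows above its edge at (323,205). I'll let it settle with the correction, then check against the grid using the clear view of well_3 at (246,93).

Request:
{"api": "move_arm", "payload": {
  "series": [
    {"grip": 0.15, "xyz": [-2.3, 1.8, 2], "angular": [-0.005, -0.005, 0]},
    {"grip": 0.15, "xyz": [-2.3, 1.8, 2], "angular": [-0.005, -0.005, 0]},
    {"grip": 0.15, "xyz": [-2.3, 1.8, 2], "angular": [-0.005, -0.005, 0]},
    {"grip": 0.15, "xyz": [-2.3, 1.8, 2], "angular": [-0.005, -0.005, 0]},
    {"grip": 0.15, "xyz": [-2.3, 1.8, 2], "angular": [-0.005, -0.005, 0]},
    {"grip": 0.15, "xyz": [-2.3, 1.8, 2], "angular": [-0.005, -0.005, 0]}
  ]
}}

```text
time_s: 11.25
tcp_pos: [0.4611, 0.0514, 0.0938]
ee_rot: [[0.939, -0.343, -0.003], [-0.343, -0.939, -0.002], [-0.002, 0.003, -1.0]]
wrist_force: [0.0, -0.6, -2.3]
gripper_width: 0.256
gripper_force: 30.0
```

```bash
cat >> h.py <<'E'
def well(c,p):
    """refine a well centre from ledge outer edge (z ledge .036, recess 90): radial edge of top plane, white->grey-green"""
    im=cv2.GaussianBlur(c[0],(3,3),0).astype(float).sum(2)/3; P=[]
    for a in np.radians(np.arange(0,360,4)):
        rr=np.arange(.038,.0525,.00025); uv=np.array([proj(c,[p[0]+q*np.cos(a),p[1]+q*np.sin(a),.0465]) for q in rr])
        if (uv<2).any() or (uv[:,0]>637).any() or (uv[:,1]>285).any(): continue
        v=cv2.remap(im.astype(np.float32),uv[:,:1].astype(np.float32),uv[:,1:].astype(np.float32),1).ravel()
        g=v[8:]-v[:-8]; i=np.argmax(g)
        if g[i]>25: P.append(p[:2]+(rr[i]+.001)*np.array([np.cos(a),np.sin(a)]))
    from scipy.optimize import least_squares
    P=np.array(P); s=least_squares(lambda q:np.hypot(*(P-q[:2]).T)-q[2],[*p[:2],.045],loss='soft_l1',f_scale=.0005)
    print('well',s.x.round(4),'medres',np.median(np.abs(s.fun)).round(5),len(P)); return s.x[:2]
E
python3 - <<'E'
from h import *
s=r.sense();goal([.4604+.939*.0022-.343*.0005,.0528-.343*.0022-.939*.0005,.083],-20);print(s['ee_rot'].round(3),s['tcp_pos'])
c=cam('wrist');save(c,'w7')
well(c,np.array([.5644,.0557]));well(c,np.array([.5615,.1596]));well(c,np.array([.5673,-.0483]))
E
```

```text
shift [ 1.1 -0.6 10.8] rot [ 0.0026  0.0024 -0.0007] F [ 0.  -0.6 -2.3] t 11.25
[[ 0.939 -0.343 -0.003]
 [-0.343 -0.939 -0.002]
 [-0.002  0.003 -1.   ]] [0.46105872 0.05139946 0.09379365]
well [0.5645 0.0557 0.0448] medres 0.00017 67
well [0.5621 0.1613 0.0442] medres 0.00094 59
well [ 0.5671 -0.0468  0.0445] medres 0.00015 43
```

Well_3 fits with a radius of 44.8 mm, right where the grid put it. I'll lower the cover in.

Request:
{"api": "move_arm", "payload": {
  "series": [
    {"grip": 0.15, "xyz": [1, -0.5, 3], "angular": [0.002, 0.002, 0]},
    {"grip": 0.15, "xyz": [1, -0.5, 6], "angular": [0.002, 0.002, 0]},
    {"grip": 0.15, "xyz": [1, -0.5, 9], "angular": [0.002, 0.002, 0]},
    {"grip": 0.15, "xyz": [1, -0.5, 11], "angular": [0.002, 0.002, 0]},
    {"grip": 0.15, "xyz": [1, -0.5, 13], "angular": [0.002, 0.002, 0]},
    {"grip": 0.15, "xyz": [1, -0.5, 13], "angular": [0.002, 0.002, 0]}
  ]
}}

```text
time_s: 11.9
tcp_pos: [0.4634, 0.0519, 0.082]
ee_rot: [[0.94, -0.342, 0.002], [-0.342, -0.94, -0.0], [0.002, -0.001, -1.0]]
wrist_force: [-0.4, -0.5, 7.9]
gripper_width: 0.254
gripper_force: 30.0
```

```bash
python3 - <<'E'
from h import *
s=r.sense();goal([.4604+.939*.0022-.343*.0005,.0528-.343*.0022-.939*.0005,.077],-20);print(s['tcp_pos'],s['moment'])
E
```

```text
shift [-1.   0.7  5. ] rot [-0.0007 -0.002   0.0004] F [-0.4 -0.5  7.9] t 11.9
[0.46342042 0.05187161 0.08202863] [-0.01704471  0.28996477 -0.0644988 ]
```

Request:
{"api": "move_arm", "payload": {
  "series": [
    {"grip": 0.15, "xyz": [0, 0, 2], "angular": [0, 0, 0]},
    {"grip": 0.15, "xyz": [0, 0, 4], "angular": [0, 0, 0]},
    {"grip": 0.15, "xyz": [0, 0, 6], "angular": [0, 0, 0]},
    {"grip": 0.15, "xyz": [0, 0, 7], "angular": [0, 0, 0]},
    {"grip": 0.15, "xyz": [0, 0, 7], "angular": [0, 0, 0]},
    {"grip": 0.15, "xyz": [0, 0, 7], "angular": [0, 0, 0]}
  ]
}}

```text
time_s: 12.5
tcp_pos: [0.4638, 0.0521, 0.0764]
ee_rot: [[0.94, -0.341, 0.003], [-0.341, -0.94, 0.0], [0.003, -0.001, -1.0]]
wrist_force: [-3.8, 1.4, 19.6]
gripper_width: 0.254
gripper_force: 30.0
```

Request:
{"api": "move_arm", "payload": {
  "series": [
    {"grip": 0.6, "xyz": [0, 0, -1], "angular": [0, 0, 0]},
    {"grip": 0.6, "xyz": [0, 0, -1], "angular": [0, 0, 0]},
    {"grip": 0.6, "xyz": [0, 0, -1], "angular": [0, 0, 0]},
    {"grip": 0.6, "xyz": [0, 0, -1], "angular": [0, 0, 0]},
    {"grip": 0.6, "xyz": [0, 0, -30], "angular": [0, 0, 0]},
    {"grip": 0.6, "xyz": [0, 0, -75], "angular": [0, 0, 0]},
    {"grip": 0.6, "xyz": [0, 0, -120], "angular": [0, 0, 0]},
    {"grip": 0.6, "xyz": [0, 0, -140], "angular": [0, 0, 0]},
    {"grip": 0.6, "xyz": [0, 0, -140], "angular": [0, 0, 0]}
  ]
}}

```text
time_s: 13.4
tcp_pos: [0.4639, 0.0522, 0.217]
ee_rot: [[0.94, -0.342, 0.006], [-0.342, -0.94, 0.002], [0.005, -0.004, -1.0]]
wrist_force: [0.2, 0.8, 0.2]
gripper_width: 0.603
gripper_force: 0.0
```

```bash
python3 - <<'E'
from h import *
print(r.sense()['tcp_pos']);goal([.6475,-.3425,.2],-40)
c=cam('wrist');save(c,'w8')
d=cam('scene'); e=cam('side')
for q,s in((d,'scene'),(e,'side')):
    for k,p in {'A':[.408,.341,.007],'C':[.646,-.3435,.007]}.items():
        cover(q,proj(q,p),0,40)
x=np.vstack([cv2.resize(d[0][180:320,190:390],(500,350),interpolation=3)]);y=cv2.resize(c[0][60:410,160:560],(300,350))
cv2.imwrite('pics/c8.png',np.hstack([x,y])[...,::-1])
E
```

```text
[0.46390569 0.05215714 0.21699743]
shift [307.5 308.   17.3] rot [-0.0052 -0.0044  0.3487] F [0.2 0.8 0.2] t 13.4
cover 0.41 0.3405 r 0.0425 ell [410.1 340. ] [83.  83.8] [171 205  32  23 506]
cover 0.6458 -0.3445 r 0.0429 ell [ 645.7 -344.7] [84.1 85. ] [435 318  40  36 947]
cover 0.5074 0.2431 r 0.0365 ell [503.7 245.5] [48.6 80.6] [278 202  15  14 151]
cover 0.6475 -0.344 r 0.0423 ell [ 647.4 -343.9] [82.4 84.1] [321 346  35  27 637]
```

View pics/c8.png

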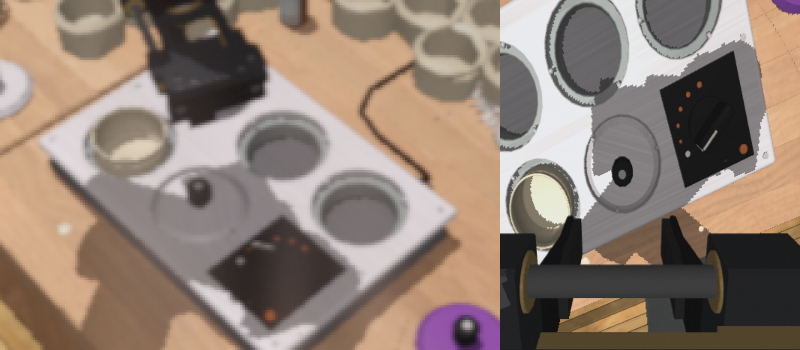

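Cover B is seated level and flush in well_1, knob at (197,190) in the left half, and the selector is still off. A and C haven't moved. Next is cover C, at about (0.647, -0.344).

Request:
{"api": "move_arm", "payload": {
  "series": [
    {"grip": 0.6, "xyz": [307, 308, 10], "angular": [-0.005, -0.004, 0.349]},
    {"grip": 0.6, "xyz": [307, 308, 10], "angular": [-0.005, -0.004, 0.349]},
    {"grip": 0.6, "xyz": [307, 308, 10], "angular": [-0.005, -0.004, 0.349]},
    {"grip": 0.6, "xyz": [307, 308, 10], "angular": [-0.005, -0.004, 0.349]},
    {"grip": 0.6, "xyz": [307, 308, 10], "angular": [-0.005, -0.004, 0.349]},
    {"grip": 0.6, "xyz": [307, 308, 10], "angular": [-0.005, -0.004, 0.349]},
    {"grip": 0.6, "xyz": [307, 308, 10], "angular": [-0.005, -0.004, 0.349]},
    {"grip": 0.6, "xyz": [307, 308, 10], "angular": [-0.005, -0.004, 0.349]},
    {"grip": 0.6, "xyz": [307, 308, 10], "angular": [-0.005, -0.004, 0.349]},
    {"grip": 0.6, "xyz": [307, 308, 10], "angular": [-0.005, -0.004, 0.349]}
  ]
}}

```text
time_s: 14.55
tcp_pos: [0.6446, -0.3469, 0.1984]
ee_rot: [[0.762, -0.647, -0.012], [-0.647, -0.762, -0.001], [-0.009, 0.009, -1.0]]
wrist_force: [0.2, 0.1, -0.5]
gripper_width: 0.602
gripper_force: 0.0
```

Request:
{"api": "move_arm", "payload": {
  "series": [
    {"grip": 0.6, "xyz": [0, 0, 0], "angular": [0, 0, 0]},
    {"grip": 0.6, "xyz": [0, 0, 0], "angular": [0, 0, 0]},
    {"grip": 0.6, "xyz": [0, 0, 0], "angular": [0, 0, 0]}
  ]
}}

```text
time_s: 14.85
tcp_pos: [0.6448, -0.3417, 0.2039]
ee_rot: [[0.767, -0.642, -0.007], [-0.642, -0.767, -0.002], [-0.004, 0.006, -1.0]]
wrist_force: [-0.1, -1.1, 0.0]
gripper_width: 0.604
gripper_force: 0.0
```

```bash
python3 - <<'E'
from h import *
print(r.sense()['tcp_pos'])
c=cam('wrist');save(c,'w9')
p=cover(c,proj(c,[.6468,-.3443,.007]),0,75);goal([*p,.0405],-40)
E
```

```text
[ 0.64484614 -0.34165808  0.20391589]
cover 0.6477 -0.3432 r 0.0426 ell [ 648.2 -344.6] [80.4 84.9] [ 275  166   90   84 5230]
shift [  4.9  -0.8 163.8] rot [0.0061 0.0031 0.001 ] F [-0.4 -0.4 -0.1] t 14.9
```

View pics/w9.png

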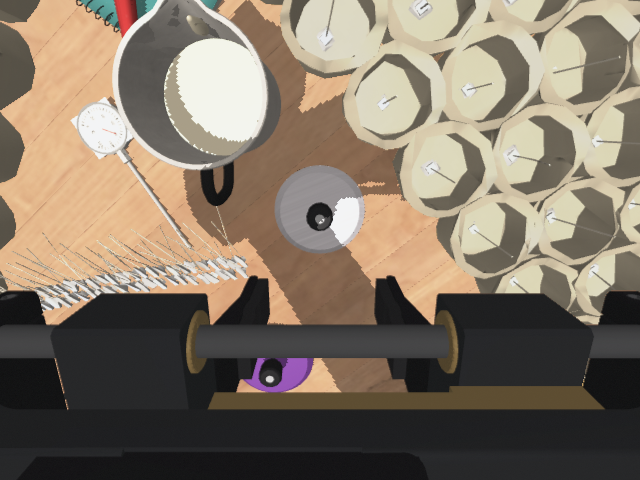

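The view shows cover C at (319,210), with a tall pitcher nearby whose rim is at (195,90) and handle at (217,185). I need the pitcher's position and height so the gripper body clears it.

```bash
python3 - <<'E'
from h import *
w=cam('wrist');s=cam('side');k=cam('scene')
# handle bottom tip & rim near edge & rim centre triangulated (wrist<->scene/side)
def tri(a,u,b,v):
    d1=a[2]@np.linalg.inv(a[1])@[*u,1];d2=b[2]@np.linalg.inv(b[1])@[*v,1]
    A=np.c_[d1,-d2];t=np.linalg.lstsq(A,b[3]-a[3],rcond=None)[0];p,q=a[3]+t[0]*d1,b[3]+t[1]*d2
    return ((p+q)/2).round(3),np.linalg.norm(p-q).round(4)
print('rim centre',tri(s,(394,331),k,(503,277)),tri(w,(192,84),s,(394,331)))
print('handle end',tri(w,(217,200),s,(368,330)),tri(w,(217,200),k,(466,291)))
for z in(0,.05,.09,.12):print(z,hit(w,(217,200),z).round(3),hit(w,(180,165),z).round(3))
E
python3 -c "
import cv2
a=cv2.imread('pics/side0.png')[310:385,310:430];b=cv2.imread('pics/scene0.png')[250:355,430:550]
cv2.imwrite('pics/p.png',cv2.hconcat([cv2.resize(a,(400,350),interpolation=2),cv2.resize(b,(400,350),interpolation=2)]))"
```

```text
rim centre (array([ 0.77 , -0.348,  0.109]), np.float64(0.0042)) (array([ 0.771, -0.351,  0.116]), np.float64(0.0004))
handle end (array([ 0.718, -0.292,  0.05 ]), np.float64(0.0053)) (array([ 0.714, -0.303,  0.068]), np.float64(0.0106))
0 [ 0.717 -0.274  0.   ] [ 0.763 -0.271  0.   ]
0.05 [ 0.716 -0.291  0.05 ] [ 0.754 -0.289  0.05 ]
0.09 [ 0.714 -0.305  0.09 ] [ 0.748 -0.303  0.09 ]
0.12 [ 0.713 -0.316  0.12 ] [ 0.743 -0.314  0.12 ]
```

View pics/p.png

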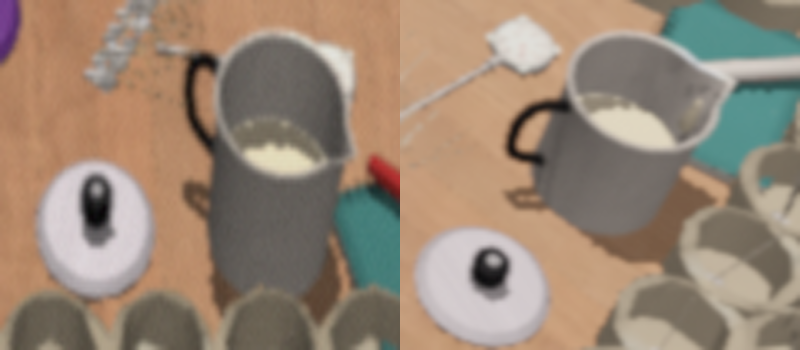

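The pitcher is 0.112 m tall, centred at (0.771, -0.350), straight ahead of cover C; its handle reaches (0.715, -0.30). Yaw 0 puts the gripper's narrow side towards it, leaving about 30 mm clearance.

Request:
{"api": "move_arm", "payload": {
  "series": [
    {"grip": 0.6, "xyz": [3.8, -0.3, 0], "angular": [0.005, 0.003, -0.697]},
    {"grip": 0.6, "xyz": [3.8, -0.3, 0], "angular": [0.005, 0.003, -0.697]},
    {"grip": 0.6, "xyz": [3.8, -0.3, 0], "angular": [0.005, 0.003, -0.697]},
    {"grip": 0.6, "xyz": [3.8, -0.3, 0], "angular": [0.005, 0.003, -0.697]},
    {"grip": 0.6, "xyz": [3.8, -0.3, 0], "angular": [0.005, 0.003, -0.697]},
    {"grip": 0.6, "xyz": [3.8, -0.3, 0], "angular": [0.005, 0.003, -0.697]},
    {"grip": 0.6, "xyz": [3.8, -0.3, 0], "angular": [0.005, 0.003, -0.697]},
    {"grip": 0.6, "xyz": [3.8, -0.3, 0], "angular": [0.005, 0.003, -0.697]}
  ]
}}

```text
time_s: 15.85
tcp_pos: [0.6481, -0.3451, 0.204]
ee_rot: [[1.0, -0.003, -0.002], [-0.003, -1.0, 0.001], [-0.002, -0.001, -1.0]]
wrist_force: [0.1, -0.2, 0.6]
gripper_width: 0.597
gripper_force: 0.0
```

```bash
python3 - <<'E'
from h import *
print(r.sense()['tcp_pos'])
goal([.648,-.344,.0405],0)
E
```

```text
[ 0.64814416 -0.34506523  0.20401508]
shift [  0.2  -0.9 163.5] rot [-0.0008  0.0019 -0.003 ] F [ 0.1 -0.2  0.6] t 15.85
```

Request:
{"api": "move_arm", "payload": {
  "series": [
    {"grip": 0.6, "xyz": [0, -0.9, 45], "angular": [0, 0, 0]},
    {"grip": 0.6, "xyz": [0, -0.9, 90], "angular": [0, 0, 0]},
    {"grip": 0.6, "xyz": [0, -0.9, 130], "angular": [0, 0, 0]},
    {"grip": 0.6, "xyz": [0, -0.9, 155], "angular": [0, 0, 0]},
    {"grip": 0.6, "xyz": [0, -0.9, 163], "angular": [0, 0, 0]},
    {"grip": 0.6, "xyz": [0, -0.9, 163], "angular": [0, 0, 0]},
    {"grip": 0.15, "xyz": [0, -0.9, 163], "angular": [0, 0, 0]},
    {"grip": 0.15, "xyz": [0, -0.9, 163], "angular": [0, 0, 0]},
    {"grip": 0.15, "xyz": [0, -0.9, 163], "angular": [0, 0, 0]},
    {"grip": 0.15, "xyz": [0, -0.9, 163], "angular": [0, 0, 0]}
  ]
}}

```text
time_s: 16.85
tcp_pos: [0.6483, -0.3443, 0.0422]
ee_rot: [[1.0, -0.002, -0.0], [-0.002, -1.0, 0.0], [-0.0, -0.0, -1.0]]
wrist_force: [0.5, -0.2, -0.8]
gripper_width: 0.322
gripper_force: 0.0
```

Request:
{"api": "move_arm", "payload": {
  "series": [
    {"grip": 0.15, "xyz": [0, 0, 0], "angular": [0, 0, 0]},
    {"grip": 0.15, "xyz": [0, 0, 0], "angular": [0, 0, 0]},
    {"grip": 0.15, "xyz": [0, 0, 0], "angular": [0, 0, 0]}
  ]
}}

```text
time_s: 17.15
tcp_pos: [0.6481, -0.3441, 0.0418]
ee_rot: [[1.0, -0.002, -0.001], [-0.002, -1.0, 0.001], [-0.001, -0.001, -1.0]]
wrist_force: [0.0, 2.3, 4.4]
gripper_width: 0.258
gripper_force: 30.0
```

Request:
{"api": "move_arm", "payload": {
  "series": [
    {"grip": 0.15, "xyz": [0, 0, -20], "angular": [0, 0, 0]},
    {"grip": 0.15, "xyz": [0, 0, -60], "angular": [0, 0, 0]},
    {"grip": 0.15, "xyz": [0, 0, -100], "angular": [0, 0, 0]},
    {"grip": 0.15, "xyz": [0, 0, -145], "angular": [0, 0, 0]},
    {"grip": 0.15, "xyz": [0, 0, -160], "angular": [0, 0, 0]},
    {"grip": 0.15, "xyz": [0, 0, -160], "angular": [0, 0, 0]}
  ]
}}

```text
time_s: 17.75
tcp_pos: [0.6493, -0.3449, 0.2041]
ee_rot: [[1.0, -0.002, 0.004], [-0.002, -1.0, -0.001], [0.004, 0.001, -1.0]]
wrist_force: [-0.1, 0.3, -2.0]
gripper_width: 0.256
gripper_force: 30.0
```

```bash
python3 - <<'E'
from h import *
c=cam('wrist');save(c,'w10');o=held(c,.0375)
goal([.5673,-.0483,.19],0)
E
```

```text
held tool xy r [-0.0006  0.0004  0.0435] res 0.0003 37
shift [ -81.4 -295.7   11.4] rot [-0.0014  0.001  -0.0022] F [ 0.3 -0.6 -2.2] t 17.8
```

Request:
{"api": "move_arm", "payload": {
  "series": [
    {"grip": 0.15, "xyz": [-81, -297, 0], "angular": [0, 0, 0]},
    {"grip": 0.15, "xyz": [-81, -297, 0], "angular": [0, 0, 0]},
    {"grip": 0.15, "xyz": [-81, -297, 0], "angular": [0, 0, 0]},
    {"grip": 0.15, "xyz": [-81, -297, 0], "angular": [0, 0, 0]},
    {"grip": 0.15, "xyz": [-81, -297, 0], "angular": [0, 0, 0]},
    {"grip": 0.15, "xyz": [-81, -297, 0], "angular": [0, 0, 0]},
    {"grip": 0.15, "xyz": [-81, -297, 0], "angular": [0, 0, 0]},
    {"grip": 0.15, "xyz": [-81, -297, 60], "angular": [0, 0, 0]},
    {"grip": 0.15, "xyz": [-81, -297, 105], "angular": [0, 0, 0]},
    {"grip": 0.15, "xyz": [-81, -297, 105], "angular": [0, 0, 0]}
  ]
}}

```text
time_s: 18.8
tcp_pos: [0.5609, -0.048, 0.0882]
ee_rot: [[1.0, -0.004, -0.021], [-0.004, -1.0, -0.001], [-0.021, 0.001, -1.0]]
wrist_force: [-1.6, -0.1, -3.0]
gripper_width: 0.255
gripper_force: 30.0
```

Request:
{"api": "move_arm", "payload": {
  "series": [
    {"grip": 0.15, "xyz": [0, 0, 0], "angular": [0, 0, 0]},
    {"grip": 0.15, "xyz": [0, 0, 0], "angular": [0, 0, 0]},
    {"grip": 0.15, "xyz": [0, 0, 0], "angular": [0, 0, 0]},
    {"grip": 0.15, "xyz": [0, 0, 0], "angular": [0, 0, 0]}
  ]
}}

```text
time_s: 19.2
tcp_pos: [0.5686, -0.0471, 0.0983]
ee_rot: [[1.0, -0.002, 0.002], [-0.002, -1.0, 0.001], [0.002, -0.001, -1.0]]
wrist_force: [0.9, -0.1, -1.6]
gripper_width: 0.255
gripper_force: 30.0
```

```bash
python3 - <<'E'
from h import *
print(r.sense()['tcp_pos']);goal([.5678,-.0472,.084],0)
E
```

```text
[ 0.56859761 -0.04712856  0.0982826 ]
shift [-0.8  0.1 14.3] rot [-0.0015 -0.0018 -0.002 ] F [ 0.9 -0.1 -1.6] t 19.2
```

Request:
{"api": "move_arm", "payload": {
  "series": [
    {"grip": 0.15, "xyz": [-0.8, 0, 4], "angular": [0, 0, 0]},
    {"grip": 0.15, "xyz": [-0.8, 0, 8], "angular": [0, 0, 0]},
    {"grip": 0.15, "xyz": [-0.8, 0, 11], "angular": [0, 0, 0]},
    {"grip": 0.15, "xyz": [-0.8, 0, 13], "angular": [0, 0, 0]},
    {"grip": 0.15, "xyz": [-0.8, 0, 15], "angular": [0, 0, 0]},
    {"grip": 0.15, "xyz": [-0.8, 0, 16], "angular": [0, 0, 0]}
  ]
}}

```text
time_s: 19.8
tcp_pos: [0.5682, -0.0473, 0.0827]
ee_rot: [[1.0, -0.0, 0.001], [-0.0, -1.0, -0.0], [0.001, 0.0, -1.0]]
wrist_force: [-2.3, -0.6, 11.0]
gripper_width: 0.254
gripper_force: 30.0
```

Request:
{"api": "move_arm", "payload": {
  "series": [
    {"grip": 0.15, "xyz": [0, 0, 2], "angular": [0, 0, 0]},
    {"grip": 0.15, "xyz": [0, 0, 4], "angular": [0, 0, 0]},
    {"grip": 0.15, "xyz": [0, 0, 5.5], "angular": [0, 0, 0]},
    {"grip": 0.15, "xyz": [0, 0, 6.5], "angular": [0, 0, 0]},
    {"grip": 0.15, "xyz": [0, 0, 6.5], "angular": [0, 0, 0]},
    {"grip": 0.15, "xyz": [0, 0, 6.5], "angular": [0, 0, 0]}
  ]
}}

```text
time_s: 20.4
tcp_pos: [0.5679, -0.0471, 0.0774]
ee_rot: [[1.0, 0.0, 0.001], [0.0, -1.0, -0.0], [0.001, 0.0, -1.0]]
wrist_force: [-5.1, 1.1, 19.1]
gripper_width: 0.256
gripper_force: 30.0
```

Request:
{"api": "move_arm", "payload": {
  "series": [
    {"grip": 0.6, "xyz": [0, 0, -1], "angular": [0, 0, 0]},
    {"grip": 0.6, "xyz": [0, 0, -1], "angular": [0, 0, 0]},
    {"grip": 0.6, "xyz": [0, 0, -1], "angular": [0, 0, 0]},
    {"grip": 0.6, "xyz": [0, 0, -1], "angular": [0, 0, 0]},
    {"grip": 0.6, "xyz": [0, 0, -30], "angular": [0, 0, 0]},
    {"grip": 0.6, "xyz": [0, 0, -75], "angular": [0, 0, 0]},
    {"grip": 0.6, "xyz": [0, 0, -120], "angular": [0, 0, 0]},
    {"grip": 0.6, "xyz": [0, 0, -140], "angular": [0, 0, 0]},
    {"grip": 0.6, "xyz": [0, 0, -140], "angular": [0, 0, 0]}
  ]
}}

```text
time_s: 21.3
tcp_pos: [0.5689, -0.0471, 0.2175]
ee_rot: [[1.0, -0.001, 0.006], [-0.001, -1.0, 0.002], [0.006, -0.002, -1.0]]
wrist_force: [0.2, 0.2, 0.7]
gripper_width: 0.603
gripper_force: 0.0
```

```bash
python3 - <<'E'
from h import *
print(r.sense()['tcp_pos'])
c=cam('wrist');save(c,'w11');d=cam('scene');e=cam('side')
p=cover(d,proj(d,[.409,.3405,.007]),0,30)
goal([*p,.2],40)
y=cv2.resize(c[0],(400,300));z=cv2.resize(d[0][170:320,150:350],(400,300))
cv2.imwrite('pics/c11.png',np.hstack([z,y])[...,::-1])
E
```

```text
[ 0.56885755 -0.04707038  0.21746462]
cover 0.41 0.3405 r 0.0425 ell [410.1 340. ] [83.  83.8] [171 205  32  23 507]
shift [-156.6 -386.9   13.4] rot [-0.0027  0.0044 -0.7003] F [-0.1  0.5 -0.2] t 21.45
```

View pics/c11.png

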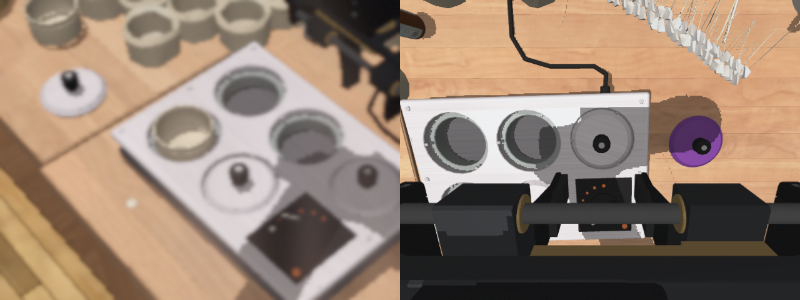

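Covers C and B are both flush: knob at (367,175) in well_4 and (239,175) in well_1. Now cover A. I have one picture view left, so I'll go by numbers here.

Request:
{"api": "move_arm", "payload": {
  "series": [
    {"grip": 0.6, "xyz": [-157, -387, 8], "angular": [-0.003, 0.004, -0.7]},
    {"grip": 0.6, "xyz": [-157, -387, 8], "angular": [-0.003, 0.004, -0.7]},
    {"grip": 0.6, "xyz": [-157, -387, 8], "angular": [-0.003, 0.004, -0.7]},
    {"grip": 0.6, "xyz": [-157, -387, 8], "angular": [-0.003, 0.004, -0.7]},
    {"grip": 0.6, "xyz": [-157, -387, 8], "angular": [-0.003, 0.004, -0.7]},
    {"grip": 0.6, "xyz": [-157, -387, 8], "angular": [-0.003, 0.004, -0.7]},
    {"grip": 0.6, "xyz": [-157, -387, 8], "angular": [-0.003, 0.004, -0.7]},
    {"grip": 0.6, "xyz": [-157, -387, 8], "angular": [-0.003, 0.004, -0.7]},
    {"grip": 0.6, "xyz": [-157, -387, 8], "angular": [-0.003, 0.004, -0.7]},
    {"grip": 0.6, "xyz": [-157, -387, 8], "angular": [-0.003, 0.004, -0.7]}
  ]
}}

```text
time_s: 22.45
tcp_pos: [0.4092, 0.3416, 0.2044]
ee_rot: [[0.764, 0.646, 0.0], [0.646, -0.764, -0.003], [-0.002, 0.003, -1.0]]
wrist_force: [1.2, 0.1, -0.5]
gripper_width: 0.604
gripper_force: 0.0
```

Request:
{"api": "move_arm", "payload": {
  "series": [
    {"grip": 0.6, "xyz": [0, 0, 0], "angular": [0, 0, 0]},
    {"grip": 0.6, "xyz": [0, 0, 0], "angular": [0, 0, 0]},
    {"grip": 0.6, "xyz": [0, 0, 0], "angular": [0, 0, 0]},
    {"grip": 0.6, "xyz": [0, 0, 0], "angular": [0, 0, 0]}
  ]
}}

```text
time_s: 22.85
tcp_pos: [0.4111, 0.3391, 0.2065]
ee_rot: [[0.767, 0.641, 0.003], [0.641, -0.767, -0.001], [0.002, 0.002, -1.0]]
wrist_force: [-0.8, 1.2, -0.8]
gripper_width: 0.6
gripper_force: 0.0
```

```bash
python3 - <<'E'
from h import *
print(r.sense()['tcp_pos'])
c=cam('wrist');save(c,'w12')
p=cover(c,proj(c,[.41,.3403,.007]),0,75)
im=c[0].astype(int).max(2);m=(im<60).astype(np.uint8);u,v=proj(c,[*p,.0355]).astype(int)
m[:v-35]=0;m[v+35:]=0;m[:,:u-35]=0;m[:,u+35:]=0
n,l,st,ce=cv2.connectedComponentsWithStats(m);i=1+np.argmax(st[1:,4]);print('knob',st[i],ce[i],hit(c,ce[i],.025))
goal([*p,.0405],40)
E
```

```text
[0.41106596 0.33907294 0.20648499]
cover 0.4114 0.3449 r 0.0426 ell [412.5 346.6] [79.8 85. ] [ 273  166   89   83 5113]
knob [305 203  25  27 468] [317.14102564 215.77350427] [0.41073156 0.34437496 0.025     ]
shift [  5.6  -5.  166. ] rot [ 0.0021 -0.0017 -0.0014] F [ 0.4  0.6 -0.1] t 22.9
```

Request:
{"api": "move_arm", "payload": {
  "series": [
    {"grip": 0.6, "xyz": [3.8, -4.4, 45], "angular": [0, 0, 0]},
    {"grip": 0.6, "xyz": [3.8, -4.4, 90], "angular": [0, 0, 0]},
    {"grip": 0.6, "xyz": [3.8, -4.4, 130], "angular": [0, 0, 0]},
    {"grip": 0.6, "xyz": [3.8, -4.4, 157], "angular": [0, 0, 0]},
    {"grip": 0.6, "xyz": [3.8, -4.4, 165], "angular": [0, 0, 0]},
    {"grip": 0.6, "xyz": [3.8, -4.4, 165], "angular": [0, 0, 0]},
    {"grip": 0.15, "xyz": [3.8, -4.4, 165], "angular": [0, 0, 0]},
    {"grip": 0.15, "xyz": [3.8, -4.4, 165], "angular": [0, 0, 0]},
    {"grip": 0.15, "xyz": [3.8, -4.4, 165], "angular": [0, 0, 0]},
    {"grip": 0.15, "xyz": [3.8, -4.4, 165], "angular": [0, 0, 0]}
  ]
}}

```text
time_s: 23.9
tcp_pos: [0.4114, 0.3462, 0.0425]
ee_rot: [[0.766, 0.643, 0.004], [0.643, -0.766, 0.001], [0.004, 0.002, -1.0]]
wrist_force: [0.9, -0.2, 0.1]
gripper_width: 0.324
gripper_force: 0.0
```

Request:
{"api": "move_arm", "payload": {
  "series": [
    {"grip": 0.15, "xyz": [0, 0, 0], "angular": [0, 0, 0]},
    {"grip": 0.15, "xyz": [0, 0, 0], "angular": [0, 0, 0]},
    {"grip": 0.15, "xyz": [0, 0, 0], "angular": [0, 0, 0]}
  ]
}}

```text
time_s: 24.2
tcp_pos: [0.4114, 0.346, 0.0422]
ee_rot: [[0.766, 0.643, 0.003], [0.643, -0.766, -0.0], [0.002, 0.002, -1.0]]
wrist_force: [0.0, -1.5, 5.5]
gripper_width: 0.251
gripper_force: 30.0
```

Request:
{"api": "move_arm", "payload": {
  "series": [
    {"grip": 0.15, "xyz": [0, 0, -20], "angular": [0, 0, 0]},
    {"grip": 0.15, "xyz": [0, 0, -60], "angular": [0, 0, 0]},
    {"grip": 0.15, "xyz": [0, 0, -100], "angular": [0, 0, 0]},
    {"grip": 0.15, "xyz": [0, 0, -145], "angular": [0, 0, 0]},
    {"grip": 0.15, "xyz": [0, 0, -160], "angular": [0, 0, 0]},
    {"grip": 0.15, "xyz": [0, 0, -160], "angular": [0, 0, 0]}
  ]
}}

```text
time_s: 24.8
tcp_pos: [0.4113, 0.347, 0.204]
ee_rot: [[0.766, 0.643, 0.006], [0.643, -0.766, 0.005], [0.008, 0.0, -1.0]]
wrist_force: [-0.5, 0.3, -1.8]
gripper_width: 0.252
gripper_force: 30.0
```

```bash
python3 - <<'E'
from h import *
c=cam('wrist');save(c,'w13');o=held(c,.0375)
a=0;T=np.array([.5645,.0557])-np.array([o[0],-o[1]]);print(T)
goal([*T,.2],0)
E
```

```text
held tool xy r [-0.0001 -0.0009  0.0431] res 0.0002 30
[0.56463736 0.05476504]
shift [-68.9 322.2   1.7] rot [-0.     -0.0028  0.6978] F [-0.1 -0.3 -2.3] t 24.85
```

Request:
{"api": "move_arm", "payload": {
  "series": [
    {"grip": 0.15, "xyz": [-69, 322, 0], "angular": [0, -0.003, 0.698]},
    {"grip": 0.15, "xyz": [-69, 322, 0], "angular": [0, -0.003, 0.698]},
    {"grip": 0.15, "xyz": [-69, 322, 0], "angular": [0, -0.003, 0.698]},
    {"grip": 0.15, "xyz": [-69, 322, 0], "angular": [0, -0.003, 0.698]},
    {"grip": 0.15, "xyz": [-69, 322, 0], "angular": [0, -0.003, 0.698]},
    {"grip": 0.15, "xyz": [-69, 322, 0], "angular": [0, -0.003, 0.698]},
    {"grip": 0.15, "xyz": [-69, 322, 0], "angular": [0, -0.003, 0.698]},
    {"grip": 0.15, "xyz": [-69, 322, 0], "angular": [0, -0.003, 0.698]},
    {"grip": 0.15, "xyz": [-69, 322, 0], "angular": [0, -0.003, 0.698]},
    {"grip": 0.15, "xyz": [-69, 322, 0], "angular": [0, -0.003, 0.698]}
  ]
}}

```text
time_s: 25.85
tcp_pos: [0.5638, 0.0554, 0.2004]
ee_rot: [[1.0, 0.001, -0.003], [0.001, -1.0, -0.002], [-0.003, 0.002, -1.0]]
wrist_force: [0.3, -0.2, -1.3]
gripper_width: 0.251
gripper_force: 30.0
```

Request:
{"api": "move_arm", "payload": {
  "series": [
    {"grip": 0.15, "xyz": [0, 0, 30], "angular": [0, 0, 0]},
    {"grip": 0.15, "xyz": [0, 0, 60], "angular": [0, 0, 0]},
    {"grip": 0.15, "xyz": [0, 0, 85], "angular": [0, 0, 0]},
    {"grip": 0.15, "xyz": [0, 0, 100], "angular": [0, 0, 0]},
    {"grip": 0.15, "xyz": [0, 0, 104], "angular": [0, 0, 0]},
    {"grip": 0.15, "xyz": [0, 0, 104], "angular": [0, 0, 0]},
    {"grip": 0.15, "xyz": [0, 0, 104], "angular": [0, 0, 0]},
    {"grip": 0.15, "xyz": [0, 0, 104], "angular": [0, 0, 0]}
  ]
}}

```text
time_s: 26.65
tcp_pos: [0.5654, 0.0553, 0.0992]
ee_rot: [[1.0, 0.001, 0.002], [0.001, -1.0, -0.001], [0.002, 0.001, -1.0]]
wrist_force: [0.4, 0.3, -0.8]
gripper_width: 0.251
gripper_force: 30.0
```

```bash
python3 - <<'E'
from h import *
print(r.sense()['tcp_pos']);goal([.5646,.0548,.084],0)
E
```

```text
[0.56543799 0.05525267 0.09920936]
shift [-0.9  0.4 15.2] rot [ 0.0008 -0.0022  0.0008] F [ 0.4  0.3 -0.8] t 26.65
```

Request:
{"api": "move_arm", "payload": {
  "series": [
    {"grip": 0.15, "xyz": [-0.8, 0.4, 4], "angular": [0, 0, 0]},
    {"grip": 0.15, "xyz": [-0.8, 0.4, 8], "angular": [0, 0, 0]},
    {"grip": 0.15, "xyz": [-0.8, 0.4, 11], "angular": [0, 0, 0]},
    {"grip": 0.15, "xyz": [-0.8, 0.4, 13], "angular": [0, 0, 0]},
    {"grip": 0.15, "xyz": [-0.8, 0.4, 15], "angular": [0, 0, 0]},
    {"grip": 0.15, "xyz": [-0.8, 0.4, 17], "angular": [0, 0, 0]}
  ]
}}

```text
time_s: 27.25
tcp_pos: [0.5658, 0.0545, 0.0829]
ee_rot: [[1.0, 0.002, 0.004], [0.002, -1.0, -0.001], [0.004, 0.001, -1.0]]
wrist_force: [0.7, -1.1, 7.8]
gripper_width: 0.254
gripper_force: 30.0
```

Request:
{"api": "move_arm", "payload": {
  "series": [
    {"grip": 0.15, "xyz": [0, 0, 2], "angular": [0, 0, 0]},
    {"grip": 0.15, "xyz": [0, 0, 4], "angular": [0, 0, 0]},
    {"grip": 0.15, "xyz": [0, 0, 5.5], "angular": [0, 0, 0]},
    {"grip": 0.15, "xyz": [0, 0, 6.5], "angular": [0, 0, 0]},
    {"grip": 0.15, "xyz": [0, 0, 6.5], "angular": [0, 0, 0]},
    {"grip": 0.15, "xyz": [0, 0, 6.5], "angular": [0, 0, 0]}
  ]
}}

```text
time_s: 27.85
tcp_pos: [0.5647, 0.0545, 0.0775]
ee_rot: [[1.0, 0.001, 0.002], [0.001, -1.0, -0.001], [0.002, 0.001, -1.0]]
wrist_force: [-4.9, 1.2, 15.0]
gripper_width: 0.253
gripper_force: 30.0
```

Request:
{"api": "move_arm", "payload": {
  "series": [
    {"grip": 0.6, "xyz": [0, 0, -1], "angular": [0, 0, 0]},
    {"grip": 0.6, "xyz": [0, 0, -1], "angular": [0, 0, 0]},
    {"grip": 0.6, "xyz": [0, 0, -1], "angular": [0, 0, 0]},
    {"grip": 0.6, "xyz": [0, 0, -1], "angular": [0, 0, 0]},
    {"grip": 0.6, "xyz": [0, 0, -30], "angular": [0, 0, 0]},
    {"grip": 0.6, "xyz": [0, 0, -75], "angular": [0, 0, 0]},
    {"grip": 0.6, "xyz": [0, 0, -120], "angular": [0, 0, 0]},
    {"grip": 0.6, "xyz": [0, 0, -140], "angular": [0, 0, 0]},
    {"grip": 0.6, "xyz": [0, 0, -140], "angular": [0, 0, 0]}
  ]
}}

```text
time_s: 28.75
tcp_pos: [0.5659, 0.055, 0.2183]
ee_rot: [[1.0, 0.001, 0.008], [0.001, -1.0, 0.001], [0.008, -0.001, -1.0]]
wrist_force: [-0.2, -0.5, -0.4]
gripper_width: 0.603
gripper_force: 0.0
```

```bash
python3 - <<'E'
from h import *
print(r.sense()['tcp_pos']);goal([.4638,-.0518,.15],-58.4)
c=cam('wrist');save(c,'w14');print('A:');
# flushness: knob top position vs expected at seated height
for n,p in {'w3':[.5645,.0557],'w4':[.5672,-.0476]}.items():
    im=c[0].astype(int).max(2);m=(im<60).astype(np.uint8);u,v=proj(c,[*p,.0715]).astype(int)
    m[:max(v-35,0)]=0;m[v+35:]=0;m[:,:max(u-35,0)]=0;m[:,u+35:]=0
    N,l,st,ce=cv2.connectedComponentsWithStats(m);i=1+np.argmax(st[1:,4]);print(n,st[i],ce[i],hit(c,ce[i],.062),proj(c,[*p,.062]))
d=cam('scene');e=cam('side');save(d,'s14');save(e,'e14')
E
```

```text
[0.56591847 0.05497331 0.21829095]
shift [-102.7  106.8   67.5] rot [-0.0044 -0.0066  1.0199] F [-0.2 -0.5 -0.4] t 28.75
A:
w3 [309 217  28  29 571] [322.27145359 230.83187391] [0.56270322 0.05476142 0.062     ] [321.15831667 228.76988379]
w4 [428 212  33  30 646] [443.43188854 225.86687307] [ 0.56714735 -0.04680752  0.062     ] [444.38298638 225.80724141]
```

As a sure check on well_3, I'll press lightly on its knob with shut fingers. Contact should come at a TCP height of 0.0965 if the cover is seated.

Request:
{"api": "move_arm", "payload": {
  "series": [
    {"grip": 0, "xyz": [-1, 0, 40], "angular": [0, 0, 0]},
    {"grip": 0, "xyz": [-1, 0, 80], "angular": [0, 0, 0]},
    {"grip": 0, "xyz": [-1, 0, 105], "angular": [0, 0, 0]},
    {"grip": 0, "xyz": [-1, 0, 112], "angular": [0, 0, 0]},
    {"grip": 0, "xyz": [-1, 0, 112], "angular": [0, 0, 0]},
    {"grip": 0, "xyz": [-1, 0, 112], "angular": [0, 0, 0]},
    {"grip": 0, "xyz": [-1, 0, 112], "angular": [0, 0, 0]}
  ]
}}

```text
time_s: 29.6
tcp_pos: [0.564, 0.0547, 0.1039]
ee_rot: [[1.0, 0.0, 0.003], [0.0, -1.0, -0.001], [0.003, 0.001, -1.0]]
wrist_force: [-0.3, -0.8, 0.4]
gripper_width: 0.059
gripper_force: 0.0
```

Request:
{"api": "move_arm", "payload": {
  "series": [
    {"grip": 0, "xyz": [0, 0, 3], "angular": [0, 0, 0]},
    {"grip": 0, "xyz": [0, 0, 6], "angular": [0, 0, 0]},
    {"grip": 0, "xyz": [0, 0, 8], "angular": [0, 0, 0]},
    {"grip": 0, "xyz": [0, 0, 10], "angular": [0, 0, 0]},
    {"grip": 0, "xyz": [0, 0, 11], "angular": [0, 0, 0]},
    {"grip": 0, "xyz": [0, 0, 11], "angular": [0, 0, 0]},
    {"grip": 0, "xyz": [0, 0, 11], "angular": [0, 0, 0]}
  ]
}}

```text
time_s: 30.3
tcp_pos: [0.5636, 0.0546, 0.0967]
ee_rot: [[1.0, 0.002, 0.003], [0.002, -1.0, -0.002], [0.003, 0.002, -1.0]]
wrist_force: [-8.2, 1.2, 26.0]
gripper_width: 0.007
gripper_force: 13.0
```

Contact held at 0.0967 under 26 N, so the cover is seated. Back up and go to the selector.

Request:
{"api": "move_arm", "payload": {
  "series": [
    {"grip": 0, "xyz": [0, 0, -5], "angular": [0, 0, 0]},
    {"grip": 0, "xyz": [0, 0, -30], "angular": [0, 0, 0]},
    {"grip": 0.5, "xyz": [0, 0, -70], "angular": [0, 0, 0]},
    {"grip": 0.5, "xyz": [0, 0, -100], "angular": [0, 0, 0]},
    {"grip": 0.5, "xyz": [0, 0, -110], "angular": [0, 0, 0]},
    {"grip": 0.5, "xyz": [0, 0, -110], "angular": [0, 0, 0]}
  ]
}}

```text
time_s: 30.9
tcp_pos: [0.5636, 0.0547, 0.2029]
ee_rot: [[1.0, 0.0, 0.003], [0.0, -1.0, -0.0], [0.003, 0.0, -1.0]]
wrist_force: [-0.2, 0.0, 0.6]
gripper_width: 0.283
gripper_force: 0.0
```

```bash
python3 -c "
from h import *
goal([.4638,-.0518,.15],-58.4)"
```

```text
shift [-100.   106.5   52.6] rot [-0.0015 -0.0029  1.0194] F [-0.2  0.   0.6] t 30.9
```

Request:
{"api": "move_arm", "payload": {
  "series": [
    {"grip": 0.5, "xyz": [-100, 106.5, 30], "angular": [0, 0, 1.019]},
    {"grip": 0.5, "xyz": [-100, 106.5, 30], "angular": [0, 0, 1.019]},
    {"grip": 0.5, "xyz": [-100, 106.5, 30], "angular": [0, 0, 1.019]},
    {"grip": 0.5, "xyz": [-100, 106.5, 30], "angular": [0, 0, 1.019]},
    {"grip": 0.5, "xyz": [-100, 106.5, 30], "angular": [0, 0, 1.019]},
    {"grip": 0.5, "xyz": [-100, 106.5, 30], "angular": [0, 0, 1.019]},
    {"grip": 0.5, "xyz": [-100, 106.5, 50], "angular": [0, 0, 1.019]},
    {"grip": 0.5, "xyz": [-100, 106.5, 50], "angular": [0, 0, 1.019]},
    {"grip": 0.5, "xyz": [-100, 106.5, 50], "angular": [0, 0, 1.019]},
    {"grip": 0.5, "xyz": [-100, 106.5, 50], "angular": [0, 0, 1.019]}
  ]
}}

```text
time_s: 31.9
tcp_pos: [0.4631, -0.0521, 0.1516]
ee_rot: [[0.526, -0.85, -0.001], [-0.85, -0.526, -0.002], [0.001, 0.001, -1.0]]
wrist_force: [0.3, 0.3, 0.7]
gripper_width: 0.499
gripper_force: 0.0
```

```bash
python3 -c "
from h import *
print(r.sense()['tcp_pos'],r.sense()['joints']);goal([.4638,-.0518,.082],-58.4)"
```

```text
[ 0.46309475 -0.05210835  0.15160888] [ 13.69432785  12.43755903 -29.05169628   0.12527895 -48.56478214
  17.96144257]
shift [ 0.  -0.9 69.6] rot [ 0.0014 -0.0013  0.0024] F [0.3 0.3 0.7] t 31.9
```

Request:
{"api": "move_arm", "payload": {
  "series": [
    {"grip": 0.5, "xyz": [0, -0.7, 35], "angular": [0, 0, 0]},
    {"grip": 0.5, "xyz": [0, -0.7, 58], "angular": [0, 0, 0]},
    {"grip": 0.5, "xyz": [0, -0.7, 69], "angular": [0, 0, 0]},
    {"grip": 0.5, "xyz": [0, -0.7, 69], "angular": [0, 0, 0]},
    {"grip": 0.1, "xyz": [0, -0.7, 69], "angular": [0, 0, 0]},
    {"grip": 0.1, "xyz": [0, -0.7, 69], "angular": [0, 0, 0]},
    {"grip": 0.1, "xyz": [0, -0.7, 69], "angular": [0, 0, 0]},
    {"grip": 0.1, "xyz": [0, -0.7, 69], "angular": [0, 0, 0]},
    {"grip": 0.1, "xyz": [0, -0.7, 69], "angular": [0, 0, 0]},
    {"grip": 0.1, "xyz": [0, -0.7, 69], "angular": [0, 0, 0]}
  ]
}}

```text
time_s: 32.9
tcp_pos: [0.4644, -0.0515, 0.0832]
ee_rot: [[0.525, -0.851, 0.002], [-0.851, -0.525, -0.001], [0.002, -0.001, -1.0]]
wrist_force: [-0.3, 1.2, 2.6]
gripper_width: 0.148
gripper_force: 30.0
```

Request:
{"api": "move_arm", "payload": {
  "series": [
    {"grip": 0.1, "xyz": [0, 0, 0], "angular": [0, 0, 0.14]},
    {"grip": 0.1, "xyz": [0, 0, 0], "angular": [0, 0, 0.28]},
    {"grip": 0.1, "xyz": [0, 0, 0], "angular": [0, 0, 0.42]},
    {"grip": 0.1, "xyz": [0, 0, 0], "angular": [0, 0, 0.56]},
    {"grip": 0.1, "xyz": [0, 0, 0], "angular": [0, 0, 0.7]},
    {"grip": 0.1, "xyz": [0, 0, 0], "angular": [0, 0, 0.84]},
    {"grip": 0.1, "xyz": [0, 0, 0], "angular": [0, 0, 0.98]},
    {"grip": 0.1, "xyz": [0, 0, 0], "angular": [0, 0, 1.11]},
    {"grip": 0.1, "xyz": [0, 0, 0], "angular": [0, 0, 1.21]},
    {"grip": 0.1, "xyz": [0, 0, 0], "angular": [0, 0, 1.257]}
  ]
}}

```text
time_s: 33.9
tcp_pos: [0.4637, -0.0519, 0.0831]
ee_rot: [[-0.65, -0.76, 0.0], [-0.76, 0.65, -0.002], [0.001, -0.001, -1.0]]
wrist_force: [-0.8, 1.3, 2.7]
gripper_width: 0.144
gripper_force: 30.0
```

Request:
{"api": "move_arm", "payload": {
  "series": [
    {"grip": 0.1, "xyz": [0, 0, 0], "angular": [0, 0, 0]},
    {"grip": 0.1, "xyz": [0, 0, 0], "angular": [0, 0, 0]},
    {"grip": 0.1, "xyz": [0, 0, 0], "angular": [0, 0, 0]}
  ]
}}

```text
time_s: 34.2
tcp_pos: [0.4637, -0.0519, 0.083]
ee_rot: [[-0.647, -0.762, 0.0], [-0.762, 0.647, -0.002], [0.001, -0.001, -1.0]]
wrist_force: [-1.7, 0.6, 5.7]
gripper_width: 0.15
gripper_force: 30.0
```

```bash
python3 -c "
from h import *
s=r.sense();print(s['tcp_pos'],s['moment'],s['gripper_width']);goal([.4638,-.0518,.082],-130.4)"
```

```text
[ 0.46367986 -0.05190297  0.08303897] [0.20307495 0.31904386 0.03813204] 0.15014501876010714
shift [-0.2 -0.   1. ] rot [-0.0011 -0.0013  0.001 ] F [-1.7  0.6  5.7] t 34.2
```

Turned exactly 72°. Release and rise clear.

Request:
{"api": "move_arm", "payload": {
  "series": [
    {"grip": 0.5, "xyz": [0, 0, 0], "angular": [0, 0, 0]},
    {"grip": 0.5, "xyz": [0, 0, 0], "angular": [0, 0, 0]},
    {"grip": 0.5, "xyz": [0, 0, 0], "angular": [0, 0, 0]},
    {"grip": 0.5, "xyz": [0, 0, 0], "angular": [0, 0, 0]},
    {"grip": 0.5, "xyz": [0, 0, -40], "angular": [0, 0, 0]},
    {"grip": 0.6, "xyz": [0, 0, -80], "angular": [0, 0, 0]},
    {"grip": 0.6, "xyz": [0, 0, -125], "angular": [0, 0, 0]},
    {"grip": 0.6, "xyz": [0, 0, -170], "angular": [0, 0, 0]},
    {"grip": 0.6, "xyz": [0, 0, -180], "angular": [0, 0, 0]},
    {"grip": 0.6, "xyz": [0, 0, -180], "angular": [0, 0, 0]}
  ]
}}

```text
time_s: 35.2
tcp_pos: [0.4644, -0.0514, 0.2645]
ee_rot: [[-0.648, -0.762, 0.005], [-0.762, 0.648, -0.0], [-0.003, -0.004, -1.0]]
wrist_force: [-0.2, -0.0, -1.3]
gripper_width: 0.599
gripper_force: 0.0
```

```bash
python3 - <<'E'
from h import *
c=cam('wrist');d=cam('side');b=cv2.imread('pics/e14.png')[...,::-1]
y=cv2.resize(c[0][:300,140:540],(400,300));z=cv2.resize(d[0][190:310,220:380],(400,300),interpolation=3);w=cv2.resize(b[190:310,220:380],(400,300),interpolation=3)
full=cv2.resize(d[0],(400,300))
cv2.imwrite('pics/fin.png',np.vstack([np.hstack([y,z]),np.hstack([w,full])])[...,::-1])
E
```

```text
(no output)
```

View pics/fin.png

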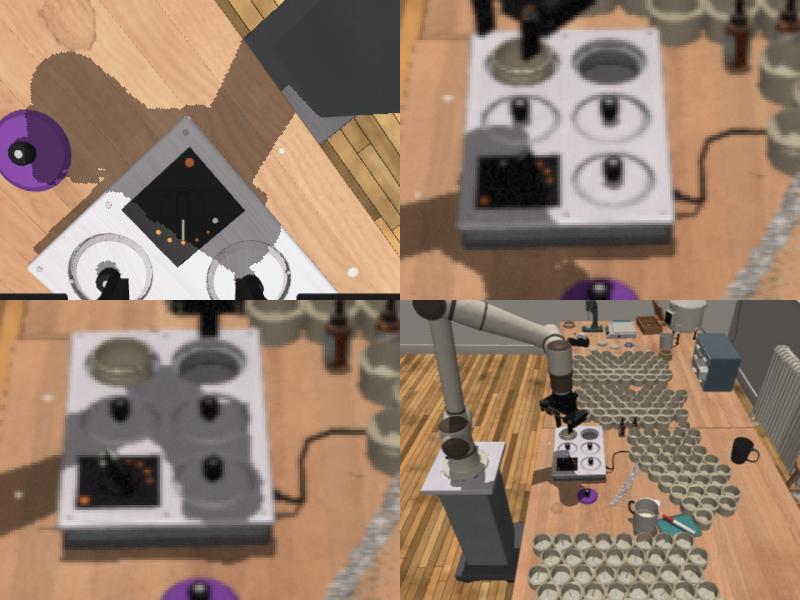

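The last picture shows all three covers flush in wells 1, 3 and 4, and the tin still in its well. The pointer at (183,230) is on the third orange dot (183,242), and no loose cover is left on the bench.

```bash
python3 -c "
from station import r
print(r.finish_job())"
```

```text
the job is handed in; nothing more can be done
None
```

The job is handed in: the selector was turned off first, the three loose covers were snapped flush into wells 1, 3 and 4, and the selector was then set three clicks up from off, with the tin still in its well and everything else left alone.

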